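# Hang the parts pail from the notched rail with an S-hook

## Task

Take the S-hook out of its rack and hang it by its upper bend over the rail, the tip of that bend on the side away from you, so that it drops into the rail's notch and stays there when you let go; the notch may be anywhere along the middle of the rail, and gently sliding the hook along finds it. Then take the small pail with the bearing in it (it has a straight handle for lifting) and hang it by its bail in the lower bend of the hook, upright, and let go. Do not force the rail, and leave the other things on the table where they are.

Things in the scene. Friction and masses are not known exactly. Their poses are not given: they have to be found in the camera images.
- rail_stand: Fixed stand, rail axis 250 mm up. Origin on the table under the rail's axis, midway between its posts; y runs along the rail, x across it, away from the robot. Posts 12.7 mm thick at y = +-70 mm; their clamp blocks (26 x 18 x 24 mm, centred on the rail) leave y = -60 to +60 mm free. Base plate 12 mm high, x = -55 to +21, y = +-80 mm. More than 20 N of contact on stand or rail is too much.
- rail_centre (a point): Point on the rail's axis midway between the posts. Rail: round bar 16 mm thick, 220 mm long, held firm. Its one notch, a 12 mm wide gap where the bar is only 7 mm thick (a hook in it hangs 4.5 mm lower), lies anywhere from y = -30 to +30 mm of this point, as the rail is clamped off-centre. That offset is not reported: look, or feel for it by sliding the hook along under a light push.
- s_hook: S-hook of 8 mm round steel bar, 150 g, upright in its rack. Origin: inside of the upper bend's crown, the point that rests on the rail. S in its x-z plane. Both bends are half circles, 20 mm radius to the bar's middle. Upper: centre z = -16, free tip at x = +20 mm; lower: centre z = -96, free tip at x = -20 mm. Slanted shank from x = -20, z = -16 to x = +20, z = -96. Lowest point z = -120.
- hook_tab (a point): Centre of the black grip tab above the hook's crown: 24 mm (hook x) x 10 mm (y) x 30 mm high, z = +16 to +46 mm of the hook. Pinch it across y from above, with the fingertips above its lower edge so that they clear the rail. On the rail the hook's x axis points the same way as the stand's x axis (upper tip on the far side, lower tip on the near side). Left free it hangs upright.
- hook_seat (a point): Where the axis of the pail's bail comes to rest in the hook's lower bend: x = 0, y = 0, z = -109 mm of the hook. The bail must pass over the lower free tip (top of its rounded end at z = -92 mm, x = -20 mm) and under the slanted shank, then down.
- hook_rack: Fixed rack: base plate 100 x 60 x 8 mm with two grooved uprights to z = 125 mm at x = +-18 to 31 mm; their 10 mm wide grooves guide the hook's edges. The hook's lowest point stands on the plate, z = 8 mm; its axes are those of the rack. Lift it straight up by at least 125 mm to free it. Origin under the base's centre.
- pail: Round open steel pail, about 200 g, 62 mm diameter, 45 mm high, origin at the centre of its underside. A stiff bail (upright hoop of 6 mm wire in the plane x = -3 mm, 61 mm wide, its top bar 28 mm long along y) stands over it to z = 108 mm. A straight handle leaves the rim towards -x. Hung by the bail it balances upright. The bearing lies in it.
- bail_top (a point): Middle of the bail's top bar (axis of the 6 mm wire), at x = -3, y = 0, z = 105 mm of the pail.
- pail_grip (a point): Centre of the black grip at the end of the pail's handle: 36 mm long (pail x), 10 mm wide (y), 20 mm high, at x = -92, y = 0, z = 37 mm of the pail. Pinch it across y from above; this far out the hand clears rail and hook.
- bearing: Ball bearing, 22 mm diameter, 7 mm thick, lying in the pail. Origin under its centre.
- tin: Bystander: round white tin, 60 mm diameter, 24 mm high.
- tape: Bystander: orange tape roll, 68 mm diameter, 12 mm high.
- mount: Bystander: black mirror mount, 40 x 46 x 46 mm.
- lens: Bystander: black lens ring, 31 mm diameter, 9 mm high.
- fork: Bystander: black clamp fork, 25 x 70 x 10 mm.
- stepper: Bystander: small stepper motor, 48 x 42 x 62 mm.
- hook_tip (a point): Free tip of the hook's upper bend, at x = +20, z = -16 mm of the hook (centre of the rounded end, 4 mm radius); it ends up on the far (+x) side of the rail.
There are look-alikes about, which are no part of the job. Of the things shaped like the s_hook, the steel one is meant.

How it is judged:
On the way:
1. the S-hook hangs in the notch of the rail, released (z of s_hook in the frame of rail_stand between 0.2495 and 0.2556 m and x of s_hook in the frame of rail_stand between -0.012 and 0.012 m and y of s_hook in the frame of rail_stand between -0.05 and 0.05 m and angle between s_hook's own z axis and vertical below 0.35 rad and contact force between the fingers and s_hook below 0.05 N and x of hook_tip in the frame of rail_stand above 0.008 m), for 0.2 s.
At the end, for the whole second after the job is handed in: S-hook hangs in the rail's notch, upper tip on the far side (crown under 5.6 mm above the rail axis, within 12 mm across, tilt < 0.35 rad); bail rests in its lower bend (within 13 mm, 7 mm high, 25 mm sideways); pail upright within 0.35 rad, bearing inside; all released, at rest (z of s_hook in the frame of rail_stand between 0.2495 and 0.2556 m and x of s_hook in the frame of rail_stand between -0.012 and 0.012 m and y of s_hook in the frame of rail_stand between -0.05 and 0.05 m and angle between each of s_hook, pail's own z axis and vertical below 0.35 rad and z of bail_top in the frame of s_hook between -0.114 and -0.102 m and x of bail_top in the frame of s_hook between -0.013 and 0.013 m and y of bail_top in the frame of s_hook between -0.025 and 0.025 m and distance between bearing and pail below 0.035 m and linear speed of each of pail, s_hook below 0.05 m/s and x of hook_tip in the frame of rail_stand above 0.008 m); the robot touches nothing.
It fails at once if more than 20 N of contact on the rail or its stand (contact force between anything else and rail_stand above 20 N).
It fails at once if the pail tipped more than 0.6 rad (angle between pail's own z axis and vertical above 0.6 rad).
It fails at once if a bystander moved more than 25 mm (distance of any of tin, tape, mount, lens, fork, stepper from where it was at the start of the episode above 0.025 m).
It also fails if it takes over 72 s, if anything falls off the work surface, if the arm or the gripper's body presses on something with over 40 N, if the wrist force passes 120 N, or if a joint passes its speed limit or range.

## Robot

A 6-joint arm with a two-finger parallel gripper is mounted at the origin on a cart in front of the work surface, level with it; the furniture and walls round the work are solid. World frame = base frame: x ahead of the robot, y to its left, z up, the work surface at z = 0. Lengths are in m, angles in rad, forces in N, time in s.
With the tool pointing down it reaches from about 0.35 to 0.975 m from the base axis. Payload 4.9 kg.
Tool frame: the origin (TCP) lies at the very end of the fingers, on their centre line; the grasp point (between the pads) lies 19 mm behind it (ctrl.grasp_offset is the distance from the TCP to the grasp point, in m); z points along the fingers, y is the line along which they close (so a half turn about z gives the same grasp; the last joint's range is limited). The gripper opens to 85 mm and grips with 20 to 120 N. Pads are 22 mm wide; open, the fingers measure 114 mm over their backs; the gripper's body (76 mm by 85 mm) begins 54 mm behind the grasp point. The pads swing forward as they close: fully open they stand 13 mm farther back than shut.
Start: joints at [-1.233, 0.053, 1.613, -0, 1.476, -0.119], TCP at [0.276, -0.561, 0.231] pointing down, gripper open.
Joint ranges: [-3.01, 3.01], [-1.01, 2.22], [0.06, 2.58], [-1.02, 4.17], [0.09, 2.62], [-3.14, 3.14]. Speed limits (rad/s): [2.57, 2.57, 3.14, 3.14, 3.14, 3.14].

## Interface

Orientations are given as a rotation vector (axis times angle).
In Python, from station import ctrl, optics gives the robot as it stands.
- The arm moves only by the shell command python3 -m handwheel 'ROWS' [OPENING] [FORCE]. ROWS is JSON, a list of rows, each an object of numbers: "tx", "ty", "tz": the shift along the tool's x, y, z in mm; "roll": the turn about the tool's z in rad. A call has 1 to 12 rows; each row shifts and turns the commanded pose from where the row before left it, along the tool's axes as they then stand; what a row does not reach is not made up. A row lasts 1/12 s, in which the tool goes at most 41.7 mm and 7.16 degrees, less where a joint would pass 70% of its speed; a pose out of reach is approached as far as the arm can. A call with a gripper value outside its range is refused whole. OPENING is the finger opening in mm, from 0 to 85.4, set as the call begins (- or left out, the last holds). The fingers move at their own pace and stop on an object; FORCE is the grip in N (left out, the last holds). Time passes only in rows, so rows that do not move let the fingers close. It gives the time, the measured TCP pose, the force, the opening and the grip force at its end, in the units of the state.
- ctrl.get_obs(): the state, without advancing time (a new reading comes with each control period).
- optics.get_image(name): name is "scene" or "top" or "wrist"; returns (picture, depth): 480x640x3 uint8, red, green, blue; 480x640 float32, m along the optical axis (not along the pixel's ray), 0 where there is no reading.
- optics.camera_params(name): a dict with "mtx" (3x3 intrinsics, pixels), "extrinsics" (4x4, takes a point from camera to world coordinates); the wrist camera has in their place "tool_from_camera" (4x4, takes a point from camera to tool coordinates, whose origin is the TCP and whose axes are the flange's). Camera axes: x right, y down, z forward; pixel columns grow to the right and rows downward; lengths in m; the calibration is good to about 2 mm. A picture is of the moment at which its call begins: read the wrist's pose just before it. camera_params takes no time and is no camera call.
- ctrl.finish_job(): hands the job in; it is judged then, once.
The state is a dict: "t": time; "q": joint angles; "dq": joint speeds; "effort": joint torques, N m; "tool_pos": TCP position; "tool_rot": TCP orientation; "contact_force": force on the tool from outside, world axes, zero at the start; "wrist_torque": the same for the moment, N m; "opening": finger opening in m; "grip_force": force on a finger pad.
Only numpy, scipy, OpenCV 4.12 (cv2) and the standard library are available. Lean on these libraries where they do the work, as an engineer would, in place of code of your own. Each camera call takes 0.05 s, during which the arm holds its last target. There are 200 camera calls.

## Working session

There is one attempt and no reset: what is moved stays moved. The work goes in short steps, Python scripts to look and compute and a shell command to move; the robot and the scene stay as the last step left them, time stands still between calls to the robot, and variables do not carry over. Pictures are saved under pics/ and viewed, at most 10 in all, crops included, and the job is handed in when it is done.

```bash
ls; mkdir -p pics; python3 - <<'E'
from station import ctrl, optics
import cv2,numpy as np
print(ctrl.get_obs())
for n in ["scene","top"]:
    im,d=optics.get_image(n); cv2.imwrite(f"pics/{n}0.png",im[:,:,::-1]); np.savez(f"{n}0.npz",im=im,d=d)
    print(n,optics.camera_params(n))
print(optics.camera_params("wrist"),ctrl.grasp_offset)
E
```

```text
pics
{'t': 0.0, 'q': array([-1.23295229e+00,  5.33458194e-02,  1.61430252e+00, -7.44891278e-06,
        1.47597430e+00, -1.19003833e-01]), 'dq': array([-8.02299948e-04, -2.36039814e-04, -6.59307269e-04,  4.39178528e-04,
        2.54305410e-03, -8.02638032e-05]), 'effort': array([ 1.39732951e-03, -3.93679655e+01, -3.70176530e+01, -2.54661904e-05,
        7.12899680e-03,  6.93886079e-06]), 'tool_pos': array([ 0.27549036, -0.56031756,  0.23006476]), 'tool_rot': array([-3.05802328e+00, -7.10934994e-01,  3.59558194e-04]), 'contact_force': array([-0.15825085,  0.51831062,  0.61157893]), 'wrist_torque': array([-0.0048522 , -0.00125236,  0.02655033]), 'grip_force': 0.0, 'opening': 0.08553960261076105}
scene {'mtx': array([[461.22473798,   0.        , 310.38675788],
       [  0.        , 461.22473798, 242.57651191],
       [  0.        ,   0.        ,   1.        ]]), 'extrinsics': array([[-0.52919253, -0.43007694,  0.73142948, -0.27319276],
       [-0.84810974,  0.24190491, -0.47137233,  0.44974135],
       [ 0.02578999, -0.86977919, -0.49276672,  0.75669239],
       [ 0.        ,  0.       
[... 290 characters left out ...]
111,  0.08632303, -0.0152088 , -0.081167  ],
       [-0.0034049 , -0.21149038, -0.97737415,  1.28587961],
       [ 0.        ,  0.        ,  0.        ,  1.        ]])}
{'mtx': array([[432.89848837,   0.        , 319.94505695],
       [  0.        , 432.89848837, 236.7409351 ],
       [  0.        ,   0.        ,   1.        ]]), 'tool_from_camera': array([[ 7.52549698e-04, -9.53937100e-01, -3.00005739e-01,
         7.75197991e-02],
       [ 9.99999295e-01,  9.93319545e-04, -6.50038223e-04,
        -8.26162135e-04],
       [ 9.18097141e-04, -3.00005039e-01,  9.53937175e-01,
        -1.42864765e-01],
       [ 0.00000000e+00,  0.00000000e+00,  0.00000000e+00,
         1.00000000e+00]])} 0.0187
```

View pics/scene0.png

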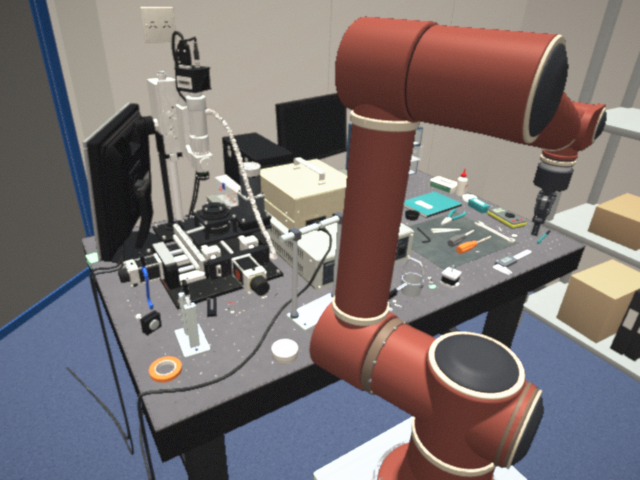

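View pics/top0.png

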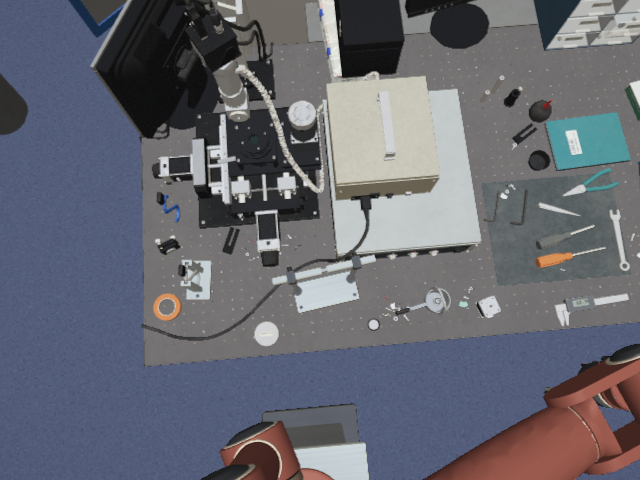

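The top view shows the rail around (325,270) on its stand, the rack around (192,276), and the pail at (436,300) with its handle pointing left. In the scene view the rack is at (190,325), the rail runs from (285,235) to (340,220), and the pail is at (412,283).

Things that could be taken for the S-hook:
- the one in the rack, top (187,270)
- bent bars on the mat, top (495,205) and (522,207)
- small parts at top (168,243) and (172,205)

I'll check the choice in one close crop.

```bash
python3 - <<'E'
import cv2,numpy as np
t=cv2.imread("pics/top0.png");s=cv2.imread("pics/scene0.png")
R=lambda a,w,h:cv2.resize(a,(w,h),interpolation=cv2.INTER_CUBIC)
a=R(t[225:325,145:245],300,300);b=R(t[240:320,265:385],450,300)
c=R(s[280:360,150:230],300,300);d=R(s[210:330,270:450],450,300)
cv2.imwrite("pics/crop1.png",np.vstack([np.hstack([a,b]),np.hstack([c,d])]))
E
```

```text
(no output)
```

View pics/crop1.png

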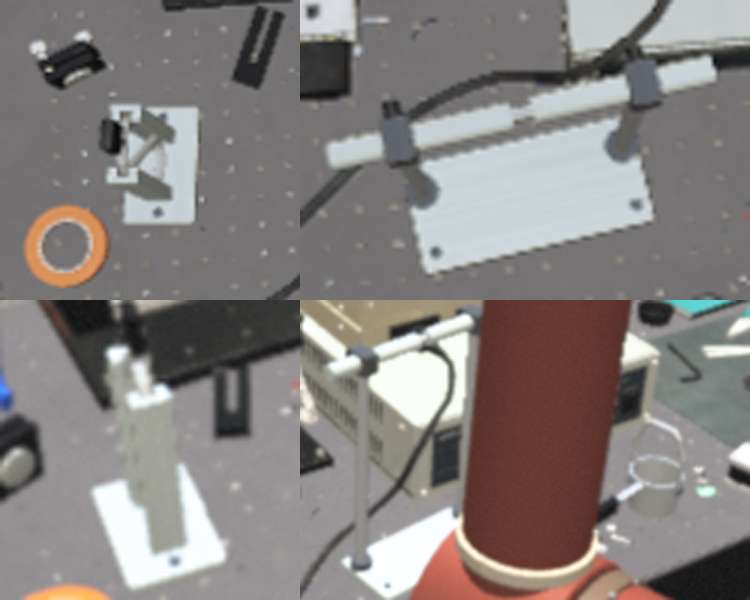

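The close crop confirms the choice. The grey steel hook stands in the rack with its black tab at top ≈(182,270) and scene ≈(185,280). The notch shows as a thinned gap at top ≈(324,270). The pail's grip is near top (393,313). Next I'll get positions.

```bash
cat > h.py <<'E'
import numpy as np,cv2
from scipy.spatial.transform import Rotation as R
from station import ctrl,optics
def ray(p,u,v,X=None):
    K=p["mtx"]; X=p["extrinsics"] if X is None else X
    d=X[:3,:3]@np.linalg.solve(K,[u,v,1.]); return X[:3,3],d
def onplane(p,u,v,z,X=None):
    o,d=ray(p,u,v,X); return o+d*(z-o[2])/d[2]
def tri(r1,r2):
    (a,d),(b,e)=r1,r2; s=np.linalg.lstsq(np.c_[d,-e],b-a,rcond=None)[0]
    P,Q=a+d*s[0],b+e*s[1]; return (P+Q)/2,np.linalg.norm(P-Q)
def wristX(o=None):
    o=o or ctrl.get_obs(); T=np.eye(4); T[:3,:3]=R.from_rotvec(o["tool_rot"]).as_matrix(); T[:3,3]=o["tool_pos"]
    return T@optics.camera_params("wrist")["tool_from_camera"]
def go(target,yaw=None):
    """rows: roll first, then shift (mm) in the rolled tool axes. yaw = world heading of tool y axis (mod pi)"""
    o=ctrl.get_obs(); M=R.from_rotvec(o["tool_rot"]).as_matrix(); r=0
    if yaw is not None:
        cur=np.arctan2(M[1,1],M[0,1]); r=-((yaw-cur+np.pi/2)%np.pi-np.pi/2)  # tool z down
        M=M@R.from_rotvec([0,0,r]).as_matrix()
    d=M.T@(np.array(target)-o["tool_pos"])*1000
    print("t",round(o["t"],2),"tcp",o["tool_pos"].round(4),"roll",round(r,3),"shift mm",d.round(1),"toolz",M[:,2].round(3),"ytool",M[:,1].round(3),"q6",o["q"][5].round(2))
def proj(p,P,X=None):
    X=p["extrinsics"] if X is None else X
    c=np.linalg.inv(X)@np.append(P,1); c=p["mtx"]@c[:3]; return c[:2]/c[2]
E
python3 - <<'E'
from h import *
pt,ps=[optics.camera_params(n) for n in("top","scene")]
dt=np.load("top0.npz")["d"]; it=np.load("top0.npz")["im"]
def dep(u,v,p=pt,d=dt):
    z=d[int(v),int(u)]; X=p["extrinsics"]; return (X@np.append(z*np.linalg.solve(p["mtx"],[u,v,1.]),1))[:3].round(3)
for n,(u,v) in dict(tab=(182,270),notch=(324,270),railL=(280,279),railR=(370,261),plate=(325,290),rackplate=(205,280),pailin=(436,300),grip=(393,313)).items(): print(n,dep(u,v))
# stand plate corners at z=.012, rack plate corners at .008
c=lambda x,y,b:(b[0]+x/b[2],b[1]+y/b[2])
for q in [(412,157),(622,115),(655,220),(430,272)]: print("stand",onplane(pt,265+(q[0]-300)/3.75,240+q[1]/3.75,.012).round(4))
for q in [(110,105),(199,107),(195,223),(123,223)]: print("rack",onplane(pt,145+q[0]/3,225+q[1]/3,.008).round(4))
print("tab",onplane(pt,181.7,270,.174).round(4), proj(ps,np.append(onplane(pt,181.7,270,.174)[:2],.174)))
print("notch",onplane(pt,324.2,270.1,.25).round(4),proj(ps,onplane(pt,324.2,270.1,.25)))
for u,v in [(274,281.5),(375,259)]: print("rail end",onplane(pt,u,v,.25).round(4))
E
```

```text
tab [0.58  0.227 0.172]
notch [ 0.538 -0.092  0.253]
railL [0.527 0.001 0.258]
railR [ 0.548 -0.189  0.256]
plate [ 0.525 -0.092  0.01 ]
rackplate [0.579 0.214 0.008]
pailin [ 0.475 -0.372  0.01 ]
grip [ 0.453 -0.26   0.003]
stand [ 0.5529 -0.0171  0.012 ]
stand [ 0.5692 -0.1632  0.012 ]
stand [ 0.4954 -0.1784  0.012 ]
stand [ 0.4739 -0.0233  0.012 ]
rack [0.6365 0.2722 0.008 ]
rack [0.628  0.1953 0.008 ]
rack [0.5278 0.2027 0.008 ]
rack [0.5332 0.264  0.008 ]
tab [0.5793 0.2269 0.174 ] [184.554412   281.75369221]
notch [ 0.5385 -0.0923  0.25  ] [317.54068786 225.99649106]
rail end [0.5238 0.0143 0.25  ]
rail end [ 0.5527 -0.2009  0.25  ]
```

```bash
python3 - <<'E'
from h import *
go([0.58,0.227,0.36],np.pi/2-0.08)
E
```

```text
t 0.1 tcp [ 0.2755 -0.5604  0.2302] roll 0.537 shift mm [ 240.5 -809.4 -128.6] toolz [-0.001  0.002 -1.   ] ytool [-0.08  -0.997 -0.002] q6 -0.12
```

```bash
python3 -m handwheel '[{"tz":-40,"roll":0.12},{"tz":-40,"roll":0.12},{"tz":-40,"roll":0.12},{"tz":-9,"roll":0.12},{"roll":0.057,"tx":10,"ty":-20},{"tx":13,"ty":-38},{"tx":13,"ty":-38},{"tx":13,"ty":-38},{"tx":13,"ty":-38},{"tx":13,"ty":-38},{"tx":13,"ty":-38},{"tx":13,"ty":-38}]' 85 30
python3 -m handwheel '[{"tx":12,"ty":-38},{"tx":12,"ty":-38},{"tx":12,"ty":-38},{"tx":12,"ty":-38},{"tx":12,"ty":-38},{"tx":12,"ty":-38},{"tx":12,"ty":-38},{"tx":12,"ty":-38},{"tx":12,"ty":-38},{"tx":12,"ty":-38},{"tx":12,"ty":-38},{"tx":10,"ty":-38}]'
python3 - <<'E'
from h import *
go([0.58,0.227,0.36],np.pi/2-0.08)
E
```

```text
t 0.1 tcp [ 0.2755 -0.5604  0.2302] roll 0.537 shift mm [ 240.5 -809.4 -128.6] toolz [-0.001  0.002 -1.   ] ytool [-0.08  -0.997 -0.002] q6 -0.12$[0]: bad value
$[0]: bad value
```

```bash
python3 -m handwheel '[{"tx":0,"ty":0,"tz":-40,"roll":0.12}]' 85 30; python3 -m handwheel --help 2>&1 | head -20
```

```text
t: 0.18
tool_pos: [0.2739, -0.5561, 0.2601]
tool_rot: [-3.079, -0.52, 0.005]
contact_force: [-0.4, -0.2, -2.0]
opening: 0.0851
grip_force: 0.0
invalid input: not JSON, or not a number
```

```bash
python3 -m handwheel '[{"tx":0,"ty":0,"tz":-40,"roll":0.12},{"tx":0,"ty":0,"tz":-40,"roll":0.12},{"tx":0,"ty":0,"tz":-10,"roll":0.12},{"tx":12,"ty":-20,"tz":0,"roll":0.057},{"tx":12,"ty":-38,"tz":0,"roll":0},{"tx":12,"ty":-38,"tz":0,"roll":0},{"tx":12,"ty":-38,"tz":0,"roll":0},{"tx":12,"ty":-38,"tz":0,"roll":0},{"tx":12,"ty":-38,"tz":0,"roll":0},{"tx":12,"ty":-38,"tz":0,"roll":0},{"tx":12,"ty":-38,"tz":0,"roll":0},{"tx":12,"ty":-38,"tz":0,"roll":0}]'
python3 -m handwheel '[{"tx":12,"ty":-38,"tz":0,"roll":0},{"tx":12,"ty":-38,"tz":0,"roll":0},{"tx":12,"ty":-38,"tz":0,"roll":0},{"tx":12,"ty":-38,"tz":0,"roll":0},{"tx":12,"ty":-38,"tz":0,"roll":0},{"tx":12,"ty":-38,"tz":0,"roll":0},{"tx":12,"ty":-38,"tz":0,"roll":0},{"tx":12,"ty":-38,"tz":0,"roll":0},{"tx":12,"ty":-38,"tz":0,"roll":0},{"tx":12,"ty":-38,"tz":0,"roll":0},{"tx":12,"ty":-38,"tz":0,"roll":0},{"tx":0,"ty":0,"tz":0,"roll":0}]'
python3 - <<'E'
from h import *
go([0.58,0.227,0.36],np.pi/2-0.08)
E
```

```text
t: 1.18
tool_pos: [0.4083, -0.2439, 0.3608]
tool_rot: [-3.139, 0.127, 0.0]
contact_force: [0.8, 0.5, -0.5]
opening: 0.085
grip_force: 0.0
t: 2.18
tool_pos: [0.5739, 0.1657, 0.3592]
tool_rot: [-3.137, 0.116, 0.004]
contact_force: [-0.7, -0.2, -0.4]
opening: 0.085
grip_force: 0.0
t 2.18 tcp [0.5739 0.1657 0.3592] roll 0.006 shift mm [  1.2 -61.6  -0.7] toolz [-0.003  0.002 -1.   ] ytool [-0.08  -0.997 -0.002] q6 1.8
```

Two wrist pictures from different places give the baseline for the tab height.

```bash
cat > snap.py <<'E'
from h import *
import sys
n=sys.argv[1]; X=wristX(); im,d=optics.get_image("wrist"); cv2.imwrite(f"pics/{n}.png",im[:,:,::-1]); np.savez(n+".npz",im=im,d=d,X=X)
E
python3 snap.py w1
python3 -m handwheel '[{"tx":0,"ty":-31,"tz":0,"roll":0},{"tx":0,"ty":-31,"tz":0,"roll":0},{"tx":0,"ty":0,"tz":0,"roll":0},{"tx":0,"ty":0,"tz":0,"roll":0}]'
python3 snap.py w2
```

```text
t: 2.57
tool_pos: [0.5779, 0.2221, 0.3607]
tool_rot: [3.138, -0.124, -0.002]
contact_force: [-0.2, -1.0, -0.1]
opening: 0.0851
grip_force: 0.0
```

View pics/w2.png

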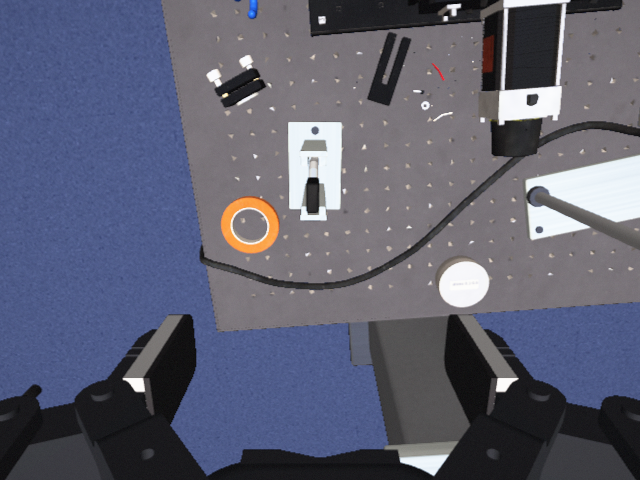

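The wrist view shows the rack at (315,165) with the hook's black tab at (313,195) and steel bar at (313,168), and tape and fork clear of it. I'll measure the tab and take one zoom to read the hook's direction.

```bash
python3 - <<'E'
from h import *
p=optics.camera_params("wrist")
r=[];
for n in("w1","w2"):
    f=np.load(n+".npz"); im,d,X=f["im"],f["d"],f["X"]
    pu=proj(p,[.579,.227,.174],X); u0,v0=pu.astype(int); print(n,pu.round(0))
    g=im.max(2).astype(int); m=np.zeros_like(g,np.uint8)
    s=(slice(v0-35,v0+35),slice(u0-30,u0+30)); 
    vv,uu=np.mgrid[:480,:640]; K=p["mtx"]
    P=np.stack([(uu-K[0,2])/K[0,0]*d,(vv-K[1,2])/K[1,1]*d,d,np.ones_like(d)],-1)@X.T
    m[s]=((g<60)&(P[...,2]>.140)&(d>0))[s]
    q=P[m>0]; top=q[q[:,2]>np.percentile(q[:,2],80)-.003]
    print("tab pts",len(q),"bbox",q.min(0)[:3].round(4),q.max(0)[:3].round(4),"top mean",top.mean(0)[:3].round(4))
    ys,xs=np.nonzero(m); print("px",xs.min(),xs.max(),ys.min(),ys.max()); rect=cv2.minAreaRect(np.c_[xs,ys].astype(np.float32)); print(rect)
    # lowest row edge = top near edge of tab
    r.append(ray(p,(xs.min()+xs.max())/2,ys.max(),X))
    b=(P[...,2]>.06)&(P[...,2]<.143)&(abs(P[...,0]-.58)<.06)&(abs(P[...,1]-.23)<.009)
    if n=="w2":
        c=P[b]; 
        # rack plate
        pl=(abs(P[...,2]-.008)<.004)&(g>150)&(abs(P[...,0]-.58)<.09)&(abs(P[...,1]-.23)<.07)
        ys,xs=np.nonzero(pl); pts=P[pl][:,:2].astype(np.float32); print("plate",cv2.minAreaRect(pts))
        up=(abs(P[...,2]-.125)<.003)&(abs(P[...,0]-.58)<.06)&(abs(P[...,1]-.23)<.04); print("uprights",P[up].min(0)[:3].round(3),P[up].max(0)[:3].round(3),P[up].mean(0)[:3].round(4))
        cv2.imwrite("pics/crop2.png",cv2.resize(im[v0-85:v0+35,u0-50:u0+50,::-1],(500,600),interpolation=cv2.INTER_CUBIC)); 
        for v in range(v0-60,v0+20,4): print(v,P[v,u0-1,:3].round(3),im[v,u0-1])
print("tri near top edge",tri(*r))
E
```

```text
w1 [243. 203.]
tab pts 540 bbox [0.5714 0.2234 0.1453] [0.5953 0.2336 0.1758] top mean [0.5833 0.2285 0.1738]
px 234 251 178 212
((242.5, 195.0), (34.0, 17.0), 90.0)
w2 [315. 203.]
tab pts 402 bbox [0.5713 0.2236 0.1499] [0.5952 0.2338 0.1761] top mean [0.5835 0.2288 0.1738]
px 307 318 178 212
((312.5, 195.0), (34.0, 11.0), 90.0)
plate ((0.5605068802833557, 0.2502652406692505), (0.09731156378984451, 0.1473853588104248), 85.06857299804688)
uprights [0.552 0.215 0.122] [0.615 0.243 0.128] [0.5866 0.2291 0.1251]
142 [0.614 0.227 0.046] [138 138 131]
146 [0.614 0.226 0.086] [137 138 132]
150 [0.614 0.226 0.119] [143 141 136]
154 [0.611 0.226 0.126] [239 246 251]
158 [0.606 0.226 0.114] [159 154 150]
162 [0.604 0.226 0.123] [218 213 209]
166 [0.601 0.227 0.129] [218 214 209]
170 [0.598 0.227 0.128] [219 227 237]
174 [0.595 0.227 0.133] [219 227 238]
178 [0.595 0.227 0.152] [16 17 18]
182 [0.595 0.227 0.172] [13 13 15]
186 [0.592 0.227 0.174] [57 57 56]
190 [0.589 0.227 0.174] [54 54 53]
194 [0.586 0.227 0.174] [57 56 56]
198 [0.583 0.227 0.176] [52 51 51]
202 [0.58  0.228 0.173] [48 47 47]
206 [0.576 0.228 0.173] [45 45 44]
210 [0.574 0.228 0.175] [43 42 43]
214 [0.557 0.23  0.123] [127 124 116]
218 [0.554 0.23  0.127] [240 247 251]
tri near top edge (array([0.56970713, 0.22992524, 0.1656612 ]), np.float64(9.810505938745343e-05))
```

View pics/crop2.png

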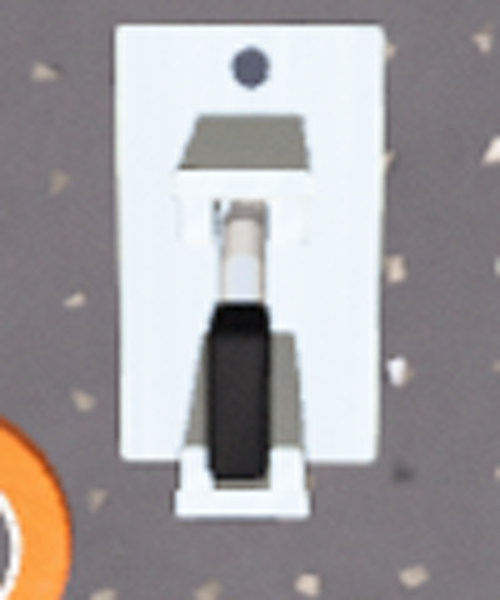

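```bash
python3 - <<'E'
from h import *
p=optics.camera_params("top"); f=np.load("top0.npz");d=f["d"]
for s in(1,-1):
    a=np.array([.5834-.02*s,.2287,.112]);b=np.array([.5834+.02*s,.2287,.032])
    print(s,[(((proj(p,a+(b-a)*t)-[145,225])*3).round(0)) for t in(0,.25,.5,.75,1)])
X=p["extrinsics"]
for u,v in [(125,165),(135,165),(142,158),(150,150),(158,142),(165,135)]:
    u=145+u/3;v=225+v/3; z=d[int(v),int(u)]; print(u,v,(X@np.append(z*np.linalg.solve(p["mtx"],[u,v,1.]),1))[:3].round(3))
go([.5834,.2287,.1545],np.pi/2-.06)
E
```

```text
1 [array([130., 167.]), array([137., 159.]), array([143., 150.]), array([149., 142.]), array([154., 134.])]
-1 [array([129., 118.]), array([136., 134.]), array([143., 150.]), array([150., 166.]), array([156., 181.])]
186.66666666666666 280.0 [0.563 0.229 0.127]
190.0 280.0 [0.566 0.226 0.107]
192.33333333333334 277.6666666666667 [0.575 0.227 0.084]
195.0 275.0 [0.593 0.238 0.012]
197.66666666666666 272.3333333333333 [0.595 0.224 0.039]
200.0 270.0 [0.6   0.218 0.041]
t 2.62 tcp [0.578  0.2214 0.3609] roll -0.02 shift mm [  5.1  -7.8 206.4] toolz [-0.001 -0.001 -1.   ] ytool [-0.06  -0.998  0.001] q6 1.9
```

```bash
python3 -m handwheel '[{"tx":5,"ty":-7,"tz":20,"roll":0},{"tx":0,"ty":0,"tz":40,"roll":0},{"tx":0,"ty":0,"tz":40,"roll":0},{"tx":0,"ty":0,"tz":40,"roll":0},{"tx":0,"ty":0,"tz":20,"roll":0},{"tx":0,"ty":0,"tz":0,"roll":0},{"tx":0,"ty":0,"tz":0,"roll":0}]' 60
python3 - <<'E'
from h import *
go([.5834,.2287,.1485],np.pi/2-.08)
E
```

```text
t: 3.2
tool_pos: [0.5832, 0.227, 0.2003]
tool_rot: [3.138, -0.129, -0.004]
contact_force: [0.7, 0.1, 0.7]
opening: 0.06
grip_force: 0.0
t 3.2 tcp [0.5832 0.227  0.2003] roll -0.002 shift mm [ 0.2 -1.8 51.8] toolz [-0.002 -0.001 -1.   ] ytool [-0.08  -0.997  0.001] q6 1.91
```

```bash
python3 -m handwheel '[{"tx":0,"ty":-2,"tz":20,"roll":0},{"tx":0,"ty":0,"tz":20,"roll":0},{"tx":0,"ty":0,"tz":12,"roll":0},{"tx":0,"ty":0,"tz":0,"roll":0},{"tx":0,"ty":0,"tz":0,"roll":0}]'
python3 -m handwheel '[{"tx":0,"ty":0,"tz":0,"roll":0},{"tx":0,"ty":0,"tz":0,"roll":0},{"tx":0,"ty":0,"tz":0,"roll":0},{"tx":0,"ty":0,"tz":0,"roll":0},{"tx":0,"ty":0,"tz":0,"roll":0},{"tx":0,"ty":0,"tz":0,"roll":0},{"tx":0,"ty":0,"tz":0,"roll":0},{"tx":0,"ty":0,"tz":0,"roll":0}]' 0 30
```

```text
t: 3.62
tool_pos: [0.5846, 0.2304, 0.1508]
tool_rot: [-3.139, 0.127, -0.002]
contact_force: [0.1, -0.4, -0.2]
opening: 0.0598
grip_force: 0.0
t: 4.28
tool_pos: [0.5845, 0.2296, 0.1505]
tool_rot: [3.137, -0.126, 0.002]
contact_force: [-1.7, -4.8, 4.7]
opening: 0.0093
grip_force: 29.6
```

```bash
python3 -m handwheel '[{"tx":0,"ty":0,"tz":-10,"roll":0},{"tx":0,"ty":0,"tz":-15,"roll":0},{"tx":0,"ty":0,"tz":-20,"roll":0},{"tx":0,"ty":0,"tz":-25,"roll":0},{"tx":0,"ty":0,"tz":-25,"roll":0},{"tx":0,"ty":0,"tz":-25,"roll":0},{"tx":0,"ty":0,"tz":-25,"roll":0},{"tx":0,"ty":0,"tz":-25,"roll":0},{"tx":0,"ty":0,"tz":-30,"roll":0},{"tx":0,"ty":0,"tz":-40,"roll":0},{"tx":0,"ty":0,"tz":-40,"roll":0},{"tx":0,"ty":0,"tz":0,"roll":0}]'
python3 - <<'E'
from h import *
go([.44,-.08,.43],np.pi/2+.13)
E
```

```text
t: 5.28
tool_pos: [0.5851, 0.232, 0.4421]
tool_rot: [-3.132, 0.124, -0.026]
contact_force: [0.5, 1.3, 1.7]
opening: 0.0094
grip_force: 29.5
t 5.28 tcp [0.5851 0.232  0.4421] roll -0.209 shift mm [-184.5  290.6    7.6] toolz [ 0.017  0.007 -1.   ] ytool [ 0.13  -0.992 -0.004] q6 1.91
```

```bash
python3 -m handwheel '[{"tx":0,"ty":0,"tz":0,"roll":-0.1},{"tx":-10,"ty":0,"tz":0,"roll":-0.109},{"tx":-30,"ty":20,"tz":0,"roll":0},{"tx":-24,"ty":34,"tz":0,"roll":0},{"tx":-20,"ty":36,"tz":0,"roll":0},{"tx":-20,"ty":36,"tz":0,"roll":0},{"tx":-20,"ty":36,"tz":0,"roll":0},{"tx":-20,"ty":36,"tz":0,"roll":0},{"tx":-20,"ty":36,"tz":0,"roll":0},{"tx":-20,"ty":30,"tz":0,"roll":0},{"tx":0,"ty":26,"tz":0,"roll":0},{"tx":0,"ty":0,"tz":0,"roll":0}]'
python3 -m handwheel '[{"tx":0,"ty":0,"tz":0,"roll":0},{"tx":0,"ty":0,"tz":0,"roll":0},{"tx":0,"ty":0,"tz":0,"roll":0}]'
python3 snap.py w3; python3 - <<'E'
from h import *
go([.44,-.08,.43],np.pi/2+.13)
p=optics.camera_params("wrist"); f=np.load("w3.npz"); im,d,X=f["im"],f["d"],f["X"]
vv,uu=np.mgrid[:480,:640]; K=p["mtx"]
P=(np.stack([(uu-K[0,2])/K[0,0]*d,(vv-K[1,2])/K[1,1]*d,d,np.ones_like(d)],-1)@X.T)[...,:3]
m=(P[...,2]>.235)&(P[...,2]<.28)&(abs(P[...,0]-.54)<.05)&(P[...,1]<.03)&(P[...,1]>-.22)&(d>0)
q=P[m]; print(len(q))
for y in np.arange(-.20,.02,.005):
    b=q[abs(q[:,1]-y)<.0025]
    if len(b)>5: print(round(y,3),len(b),b[:,0].min().round(4),b[:,0].max().round(4),"top",np.percentile(b[:,2],95).round(4))
E
```

```text
t: 6.28
tool_pos: [0.4381, -0.0823, 0.4302]
tool_rot: [3.135, 0.194, 0.004]
contact_force: [0.4, 0.4, -2.0]
opening: 0.0091
grip_force: 29.7
t: 6.53
tool_pos: [0.4388, -0.0784, 0.4297]
tool_rot: [-3.134, -0.205, -0.001]
contact_force: [-0.1, 0.2, -1.3]
opening: 0.0091
grip_force: 29.7
t 6.58 tcp [ 0.4388 -0.0783  0.4296] roll 0.001 shift mm [ 0.9  1.8 -0.4] toolz [ 0.001  0.001 -1.   ] ytool [ 0.13  -0.992 -0.001] q6 1.1
9128
-0.2 128 0.5484 0.5643 top 0.2587
-0.195 189 0.5478 0.564 top 0.2588
-0.19 183 0.5471 0.5632 top 0.2584
-0.185 184 0.5463 0.5627 top 0.2586
-0.18 181 0.5459 0.5623 top 0.2583
-0.175 172 0.5452 0.5605 top 0.2586
-0.17 151 0.5388 0.5616 top 0.2625
-0.165 323 0.538 0.5699 top 0.2633
-0.16 422 0.5373 0.5738 top 0.2632
-0.155 509 0.5373 0.5735 top 0.2628
-0.15 271 0.5411 0.5617 top 0.2608
-0.145 187 0.5405 0.5567 top 0.2587
-0.14 180 0.5398 0.556 top 0.2586
-0.135 189 0.5391 0.5554 top 0.2583
-0.13 179 0.5385 0.5548 top 0.2586
-0.125 179 0.5378 0.553 top 0.2589
-0.12 177 0.5371 0.5526 top 0.2585
-0.115 181 0.536 0.5521 top 0.2584
-0.11 185 0.5352 0.5512 top 0.2587
-0
[... 168 characters left out ...]
88
-0.08 182 0.5312 0.5476 top 0.2586
-0.075 175 0.5305 0.546 top 0.2585
-0.07 176 0.5299 0.5452 top 0.2587
-0.065 177 0.5292 0.5447 top 0.2587
-0.06 183 0.5279 0.5442 top 0.2588
-0.055 186 0.5273 0.5433 top 0.2587
-0.05 184 0.5266 0.5428 top 0.2587
-0.045 183 0.526 0.5421 top 0.259
-0.04 188 0.5253 0.5415 top 0.2589
-0.035 205 0.5205 0.5409 top 0.2587
-0.03 316 0.5185 0.5439 top 0.2631
-0.025 386 0.5178 0.554 top 0.2632
-0.02 421 0.5172 0.5538 top 0.2634
-0.015 263 0.5182 0.5531 top 0.2629
-0.01 173 0.5207 0.5367 top 0.2587
-0.005 187 0.52 0.5361 top 0.2587
0.0 188 0.5193 0.5355 top 0.2591
0.005 178 0.5187 0.5349 top 0.2589
0.01 189 0.518 0.5342 top 0.2588
0.015 132 0.5177 0.5335 top 0.2586
```

View pics/w3.png

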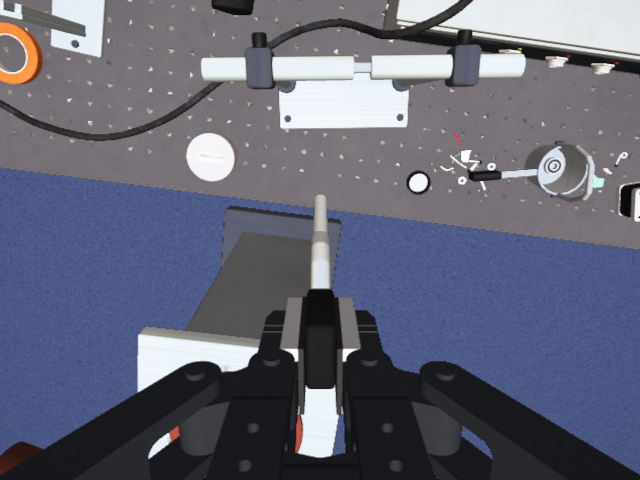

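The wrist view shows the rail with its notch at (362,68), and the hook hanging in the grip with its far bend ending near (320,197). The pail grip is at (485,175). I'll measure the held hook against the rail in this same view.

```bash
python3 - <<'E'
from h import *
p=optics.camera_params("wrist"); f=np.load("w3.npz"); im,d,X=f["im"],f["d"],f["X"]
vv,uu=np.mgrid[:480,:640]; K=p["mtx"]
P=(np.stack([(uu-K[0,2])/K[0,0]*d,(vv-K[1,2])/K[1,1]*d,d,np.ones_like(d)],-1)@X.T)[...,:3]
for v in range(190,395,12): print(v,P[v,320].round(4),end=' ')
o=ctrl.get_obs()
# hook top tab
m=(uu>306)&(uu<334)&(vv>292)&(vv<390)&(im.max(2)<70)&(P[...,2]>.42)
q=P[m]; ex=np.array([np.cos(.13),np.sin(.13)]);ey=np.array([-ex[1],ex[0]])
print("\ntab",len(q),np.percentile(q,[2,50,98],axis=0).round(4))
c=q[:,:2]-o["tool_pos"][:2]; print("tab rel tool x,y range",np.percentile(c@ex,[1,99]),np.percentile(c@ey,[1,99]))
b=(uu>300)&(uu<340)&(vv>185)&(vv<292)&(P[...,2]>.25)&(d>0)
q=P[b]; c=q[:,:2]-o["tool_pos"][:2]; print("bar",len(q),"x",np.percentile(c@ex,[1,99.5]).round(4),"y",np.percentile(c@ey,[2,50,98]).round(4),"z",np.percentile(q[:,2],[0,50,100]).round(4))
# notch edges along rail
r=np.array([np.cos(.1445),np.sin(.1445)]); s=np.array([-r[1],r[0]])
m=(P[...,2]>.244)&(P[...,2]<.2600)&(d>0)&(P[...,1]>-.125)&(P[...,1]<-.06)&(abs(P[...,0]-.54)<.03)
q=P[m]; y=q[:,:2]@s; top=q[:,2]
for k in np.arange(y.min(),y.max(),.0015):
    bb=(y>=k)&(y<k+.0015); w=(q[bb][:,:2]@r); print(round(k,4),np.percentile(top[bb],90).round(4),(w.max()-w.min()).round(4),w.mean().round(4),end=' | ')
print("\naxis mean",(q[:,:2]@r).mean(), o["tool_pos"][:2]@r,o["tool_pos"][:2]@s)
E
```

```text
190 [ 0.4021 -0.0816  0.0005] 202 [ 0.4579 -0.0746  0.3194] 214 [ 0.4531 -0.0752  0.3294] 226 [ 0.4485 -0.0759  0.3385] 238 [ 0.4602 -0.0744  0.3979] 250 [ 0.4569 -0.0748  0.4039] 262 [ 0.4532 -0.0753  0.4078] 274 [ 0.4497 -0.0758  0.4121] 286 [ 0.4453 -0.0764  0.4139] 298 [ 0.45   -0.0758  0.4348] 310 [ 0.4497 -0.0758  0.4433] 322 [ 0.4492 -0.0759  0.4506] 334 [ 0.4464 -0.0763  0.453 ] 346 [ 0.4426 -0.0768  0.4538] 358 [ 0.4378 -0.0774  0.4529] 370 [ 0.4335 -0.078   0.453 ] 382 [ 0.4289 -0.0786  0.4528] 394 [ 0.0817 -0.124   0.0007] 
tab 2582 [[ 0.4272 -0.0819  0.4301]
 [ 0.4442 -0.0769  0.4526]
 [ 0.4499 -0.0719  0.4541]]
tab rel tool x,y range [-0.01203628  0.01126188] [-0.00321554  0.00535399]
bar 1656 x [0.0055 0.0228] y [-0.0025  0.0013  0.0052] z [0.3025 0.4034 0.4286]
-0.2029 0.2588 0.0124 0.5244 | -0.2014 0.2585 0.0148 0.5215 | -0.1999 0.2583 0.0147 0.5218 | -0.1984 0.2583 0.0149 0.5218 | -0.1969 0.258 0.0147 0.5218 | -0.1954 0.2579 0.0149 0.5218 | -0.1939 0.2582 0.0148 0.5216 | -0.1924 0.258 0.0155 0.5217 | -0.1909 0.258 0.0153 0.5215 | -0.1894 0.2587 0.0156 0.5215 | -0.187
[... 436 characters left out ...]
4 0.0066 0.5222 | -0.1654 0.2545 0.0065 0.522 | -0.1639 0.258 0.0147 0.5218 | -0.1624 0.2588 0.0157 0.5217 | -0.1609 0.2584 0.0157 0.5219 | -0.1594 0.2584 0.0158 0.5218 | -0.1579 0.2581 0.0156 0.5217 | -0.1564 0.2585 0.0148 0.5219 | -0.1549 0.2582 0.0148 0.5216 | -0.1534 0.2583 0.0147 0.5214 | -0.1519 0.258 0.0148 0.5216 | -0.1504 0.2579 0.0147 0.522 | -0.1489 0.2586 0.0149 0.5215 | -0.1474 0.2581 0.0148 0.5216 | -0.1459 0.2585 0.0149 0.5217 | -0.1444 0.258 0.0149 0.5217 | -0.1429 0.2582 0.0148 0.5225 | -0.1414 0.2581 0.0149 0.521 | -0.1399 0.2582 0.0149 0.5218 | -0.1384 0.2588 0.0154 0.5212 | -0.1369 0.2582 0.0079 0.5173 | 
axis mean 0.52168825612868 0.42298462255197805 -0.14071419137140223
```

```bash
python3 -m handwheel '[{"tx":0,"ty":15,"tz":20,"roll":-0.0145},{"tx":0,"ty":15,"tz":33,"roll":0},{"tx":0,"ty":0,"tz":38,"roll":0},{"tx":10,"ty":0,"tz":32,"roll":0},{"tx":15,"ty":0,"tz":0,"roll":0},{"tx":15,"ty":0,"tz":0,"roll":0},{"tx":10,"ty":0,"tz":0,"roll":0},{"tx":0,"ty":0,"tz":0,"roll":0},{"tx":0,"ty":0,"tz":0,"roll":0},{"tx":0,"ty":0,"tz":0,"roll":0},{"tx":0,"ty":0,"tz":0,"roll":0}]'
python3 - <<'E'
from h import *
r=np.array([np.cos(.1445),np.sin(.1445)]); s=np.array([-r[1],r[0]])
xy=.5220*r+(-.1709)*s
go([*xy,.3067],np.pi/2+.1445)
E
```

```text
t: 7.5
tool_pos: [0.492, -0.1021, 0.307]
tool_rot: [3.133, 0.225, 0.001]
contact_force: [0.1, -0.2, -2.1]
opening: 0.0095
grip_force: 29.7
t 7.5 tcp [ 0.492  -0.1021  0.307 ] roll -0.001 shift mm [49.8 -0.9  0.3] toolz [ 0.001 -0.    -1.   ] ytool [ 0.144 -0.99   0.   ] q6 1.07
```

```bash
cat > rel.py <<'E'
from h import *
import sys
def rel():
    p=optics.camera_params("wrist"); X=wristX(); o=ctrl.get_obs(); im,d=optics.get_image("wrist")
    vv,uu=np.mgrid[:480,:640]; K=p["mtx"]
    C=np.stack([(uu-K[0,2])/K[0,0]*d,(vv-K[1,2])/K[1,1]*d,d,np.ones_like(d)],-1)
    T=(C@p["tool_from_camera"].T)[...,:3]; W=(C@X.T)[...,:3]
    tab=(abs(T[...,0])<.02)&(abs(T[...,1])<.012)&(T[...,2]<-.01)&(T[...,2]>-.03)&(im.max(2)<70)
    if tab.sum()>20: print("tab tool-x,y,z",np.percentile(T[tab],[1,50,99],axis=0).round(4).tolist())
    bar=(abs(T[...,1])<.012)&(T[...,0]>.013)&(T[...,0]<.032)&(T[...,2]>.01)&(T[...,2]<.05)&(im.max(2)>80)&(W[...,2]>.263)
    if bar.sum()>20: print("bar y",np.percentile(T[bar][:,1],[2,50,98]).round(4),bar.sum(),"x max",T[bar][:,0].max().round(4))
    m=(W[...,2]>.245)&(W[...,2]<.262)&(d>0)&(abs(W[...,1]+.092)<.055)&(abs(W[...,0]-.541)<.03)
    q=T[m]; w=W[m]; full=w[:,2]>.2560
    ys=np.arange(-.05,.05,.001); prof=[(round(float(y),3),round(float(np.percentile(w[abs(q[:,1]-y)<.0008,2],90)),4)) for y in ys if (abs(q[:,1]-y)<.0008).sum()>6]
    n=[y for y,z in prof if z<.256]; print("n",len(q),"notch tool y",n and (min(n),max(n)),"top",np.median([z for _,z in prof]),"rail tool x",q[full][:,0].min().round(4),q[full][:,0].max().round(4))
rel()
E
python3 rel.py
```

```text
tab tool-x,y,z [[-0.0118, -0.007, -0.0296], [0.0054, -0.0011, -0.023], [0.012, 0.0117, -0.0104]]
bar y [-0.005  -0.0011  0.0026] 640 x max 0.023
n 8189 notch tool y (-0.007, 0.002) top 0.2583 rail tool x 0.0434 0.0568
```

```bash
python3 -m handwheel '[{"tx":15,"ty":-1,"tz":0,"roll":0},{"tx":15,"ty":0,"tz":0,"roll":0},{"tx":10,"ty":0,"tz":0,"roll":0},{"tx":3,"ty":0,"tz":0,"roll":0},{"tx":0,"ty":0,"tz":0,"roll":0},{"tx":0,"ty":0,"tz":0,"roll":0},{"tx":0,"ty":0,"tz":0,"roll":0},{"tx":0,"ty":0,"tz":0,"roll":0}]'
python3 rel.py; python3 - <<'E'
from h import *
r=np.array([np.cos(.1445),np.sin(.1445)]); s=np.array([-r[1],r[0]])
xy=.5220*r+(-.1709)*s
go([*xy,.282],np.pi/2+.1445)
E
```

```text
t: 8.22
tool_pos: [0.5342, -0.0951, 0.3064]
tool_rot: [3.133, 0.224, 0.0]
contact_force: [0.6, 0.1, -2.3]
opening: 0.0092
grip_force: 29.7
tab tool-x,y,z [[-0.012, -0.007, -0.0293], [0.0055, -0.0011, -0.023], [0.012, 0.0117, -0.0105]]
bar y [-0.005  -0.0011  0.0024] 639 x max 0.0232
n 6802 notch tool y (-0.006, 0.003) top 0.2583 rail tool x 0.0012 0.0139
t 8.27 tcp [ 0.5342 -0.0951  0.3064] roll -0.001 shift mm [ 7.1 -0.1 24.4] toolz [ 0. -0. -1.] ytool [ 0.144 -0.99   0.   ] q6 1.11
```

```bash
python3 -m handwheel '[{"tx":2,"ty":0,"tz":6,"roll":0},{"tx":2,"ty":0,"tz":7,"roll":0},{"tx":2,"ty":0,"tz":6,"roll":0},{"tx":1,"ty":0,"tz":4,"roll":0},{"tx":0,"ty":0,"tz":1,"roll":0},{"tx":0,"ty":0,"tz":1,"roll":0},{"tx":0,"ty":0,"tz":1,"roll":0},{"tx":0,"ty":0,"tz":0,"roll":0},{"tx":0,"ty":0,"tz":0,"roll":0}]'
python3 -m handwheel '[{"tx":0,"ty":0,"tz":1,"roll":0},{"tx":0,"ty":0,"tz":1,"roll":0},{"tx":0,"ty":0,"tz":1,"roll":0},{"tx":0,"ty":0,"tz":0,"roll":0},{"tx":0,"ty":0,"tz":0,"roll":0}]'
```

```text
t: 9.02
tool_pos: [0.5416, -0.094, 0.2806]
tool_rot: [3.133, 0.225, 0.001]
contact_force: [0.9, 0.4, -0.9]
opening: 0.0096
grip_force: 29.7
t: 9.43
tool_pos: [0.5414, -0.094, 0.2772]
tool_rot: [-3.133, -0.225, 0.0]
contact_force: [0.4, -0.1, -1.3]
opening: 0.0095
grip_force: 29.7
```

```bash
python3 -m handwheel '[{"tx":0,"ty":0,"tz":1,"roll":0},{"tx":0,"ty":0,"tz":0,"roll":0},{"tx":0,"ty":0,"tz":0,"roll":0}]';python3 -m handwheel '[{"tx":0,"ty":0,"tz":0.6,"roll":0},{"tx":0,"ty":0,"tz":0,"roll":0},{"tx":0,"ty":0,"tz":0,"roll":0}]'; python3 rel.py
```

```text
t: 9.68
tool_pos: [0.5416, -0.094, 0.2765]
tool_rot: [3.133, 0.225, 0.001]
contact_force: [-0.3, -1.0, -0.5]
opening: 0.0097
grip_force: 29.9
t: 9.93
tool_pos: [0.5416, -0.0941, 0.2763]
tool_rot: [3.133, 0.225, 0.001]
contact_force: [-1.1, 0.5, 2.4]
opening: 0.0092
grip_force: 30.1
tab tool-x,y,z [[-0.012, -0.007, -0.0293], [0.0054, -0.0011, -0.023], [0.0119, 0.0117, -0.0106]]
n 9337 notch tool y (-0.006, -0.006) top 0.2583 rail tool x -0.0062 0.0157
```

Contact is felt about 4.5 mm below the full rail's top, so the hook is in the notch. Releasing.

```bash
python3 -m handwheel '[{"tx":0,"ty":0,"tz":0,"roll":0},{"tx":0,"ty":0,"tz":0,"roll":0},{"tx":0,"ty":0,"tz":0,"roll":0},{"tx":0,"ty":0,"tz":0,"roll":0},{"tx":0,"ty":0,"tz":0,"roll":0},{"tx":0,"ty":0,"tz":0,"roll":0}]' 45
python3 -m handwheel '[{"tx":0,"ty":0,"tz":-10,"roll":0},{"tx":0,"ty":0,"tz":-30,"roll":0},{"tx":0,"ty":0,"tz":-40,"roll":0},{"tx":0,"ty":0,"tz":-40,"roll":0},{"tx":-20,"ty":0,"tz":-30,"roll":0},{"tx":-30,"ty":0,"tz":0,"roll":0},{"tx":-30,"ty":0,"tz":0,"roll":0},{"tx":0,"ty":0,"tz":0,"roll":0},{"tx":0,"ty":0,"tz":0,"roll":0},{"tx":0,"ty":0,"tz":0,"roll":0}]'
python3 snap.py w4; python3 - <<'E'
from h import *
p=optics.camera_params("wrist"); f=np.load("w4.npz"); im,d,X=f["im"],f["d"],f["X"]
vv,uu=np.mgrid[:480,:640]; K=p["mtx"]
P=(np.stack([(uu-K[0,2])/K[0,0]*d,(vv-K[1,2])/K[1,1]*d,d,np.ones_like(d)],-1)@X.T)[...,:3]
r=np.array([np.cos(.1445),np.sin(.1445)]); s=np.array([-r[1],r[0]])
m=(d>0)&(im.max(2)<75)&(abs(P[...,0]-.541)<.04)&(abs(P[...,1]+.092)<.05)&(P[...,2]>.268)&(P[...,2]<.32)
q=P[m]; print("tab",len(q),"r",np.percentile(q[:,:2]@r,[1,50,99]),"s",np.percentile(q[:,:2]@s,[1,50,99]),"z",np.percentile(q[:,2],[1,50,99]))
im2=im.copy(); cv2.imwrite("pics/w4s.png",np.vstack([im2[...,::-1]]))
# pail: grip and bail
pt=optics.camera_params("top"); im,d=optics.get_image("top"); X=pt["extrinsics"]; K=pt["mtx"]
P=(np.stack([(uu-K[0,2])/K[0,0]*d,(vv-K[1,2])/K[1,1]*d,d,np.ones_like(d)],-1)@X.T)[...,:3]
m=(d>0)&(P[...,2]>.02)&(P[...,2]<.13)&(abs(P[...,0]-.46)<.08)&(abs(P[...,1]+.33)<.13)
for lo,hi in((.02,.06),(.08,.12)):
    k=m&(P[...,2]>lo)&(P[...,2]<hi); ys,xs=np.nonzero(k); q=P[k]; print(lo,len(q),q.min(0).round(3),q.max(0).round(3),q.mean(0).round(4),xs.min(),xs.max(),ys.min(),ys.max())
E
```

```text
t: 10.48
tool_pos: [0.5415, -0.094, 0.2756]
tool_rot: [-3.133, -0.225, 0.0]
contact_force: [-0.3, 0.2, 0.2]
opening: 0.0451
grip_force: 0.0
t: 11.32
tool_pos: [0.4625, -0.1054, 0.4262]
tool_rot: [3.133, 0.225, 0.002]
contact_force: [-0.3, -0.9, -0.4]
opening: 0.0446
grip_force: 0.0
tab 619 r [0.50861486 0.52012344 0.53132043] s [-0.17405614 -0.16985024 -0.16512844] z [0.29779214 0.29951974 0.30134196]
0.02 289 [ 0.438 -0.4    0.02 ] [ 0.506 -0.261  0.059] [ 0.4666 -0.343   0.0407] 396 450 287 315
0.08 69 [ 0.443 -0.374  0.08 ] [ 0.501 -0.358  0.112] [ 0.4713 -0.3657  0.102 ] 435 446 287 310
```

View pics/w4.png

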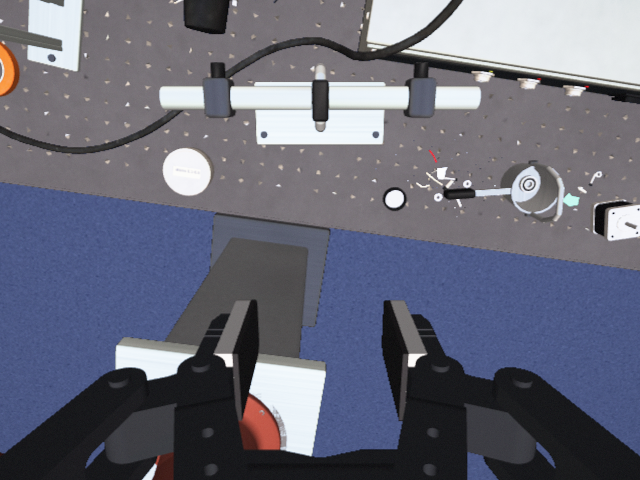

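The hook hangs in the notch: tab at (320,98) with its top at z=0.2995, so the crown is at about 0.2535, with the tip on the far side at (320,70). The pail's grip is at (458,193). I'll swing over to the pail with the camera towards the handle end.

```bash
python3 -m handwheel '[{"tx":0,"ty":0,"tz":0,"roll":-0.124},{"tx":0,"ty":0,"tz":0,"roll":-0.124},{"tx":0,"ty":0,"tz":0,"roll":-0.124},{"tx":0,"ty":0,"tz":0,"roll":-0.124},{"tx":0,"ty":0,"tz":0,"roll":-0.124},{"tx":0,"ty":0,"tz":0,"roll":-0.124},{"tx":0,"ty":0,"tz":0,"roll":-0.124},{"tx":0,"ty":0,"tz":0,"roll":-0.124},{"tx":0,"ty":0,"tz":0,"roll":-0.124},{"tx":0,"ty":0,"tz":0,"roll":-0.124},{"tx":0,"ty":0,"tz":0,"roll":-0.124},{"tx":0,"ty":0,"tz":0,"roll":-0.124}]'
python3 - <<'E'
from h import *
go([.455,-.29,.33],0.17)
E
```

```text
t: 12.42
tool_pos: [0.463, -0.1053, 0.425]
tool_rot: [-2.144, -2.294, 0.001]
contact_force: [0.1, -0.8, -0.8]
opening: 0.045
grip_force: 0.0
t 12.42 tcp [ 0.463  -0.1053  0.425 ] roll -0.103 shift mm [-180.8  -39.1   94.9] toolz [-0.002  0.001 -1.   ] ytool [ 0.986  0.169 -0.001] q6 -0.45
```

```bash
python3 -m handwheel '[{"tx":0,"ty":0,"tz":0,"roll":-0.103},{"tx":-36,"ty":-8,"tz":18,"roll":0},{"tx":-36,"ty":-8,"tz":19,"roll":0},{"tx":-36,"ty":-8,"tz":19,"roll":0},{"tx":-36,"ty":-8,"tz":19,"roll":0},{"tx":-37,"ty":-7,"tz":20,"roll":0},{"tx":0,"ty":0,"tz":0,"roll":0},{"tx":0,"ty":0,"tz":0,"roll":0},{"tx":0,"ty":0,"tz":0,"roll":0},{"tx":0,"ty":0,"tz":0,"roll":0}]'
python3 snap.py w5; python3 - <<'E'
from h import *
p=optics.camera_params("wrist"); f=np.load("w5.npz"); im,d,X=f["im"],f["d"],f["X"]
vv,uu=np.mgrid[:480,:640]; K=p["mtx"]
P=(np.stack([(uu-K[0,2])/K[0,0]*d,(vv-K[1,2])/K[1,1]*d,d,np.ones_like(d)],-1)@X.T)[...,:3]
m=(d>0)&(P[...,2]>.015)&(P[...,2]<.06)&(abs(P[...,0]-.455)<.05)&(abs(P[...,1]+.28)<.06)&(im.max(2)<75)
n,l,st,_=cv2.connectedComponentsWithStats(m.astype(np.uint8)); k=1+np.argmax(st[1:,4]); g=l==k
q=P[g]; t=q[q[:,2]>.043].astype(np.float32); ys,xs=np.nonzero(g)
print("grip px",st[k],"z",np.percentile(q[:,2],[1,50,99]).round(4),"rect",cv2.minAreaRect(t[:,:2]))
m=(d>0)&(P[...,2]>.099)&(P[...,2]<.115)&(abs(P[...,0]-.475)<.06)&(abs(P[...,1]+.37)<.06)
q=P[m].astype(np.float32); print("bail",len(q)); 
if len(q)>10: print(cv2.minAreaRect(q[:,:2]),q.mean(0),np.percentile(q[:,2],95))
m=(d>0)&(P[...,2]>.040)&(P[...,2]<.05)&(im.max(2)>75)&(abs(P[...,0]-.475)<.05)&(abs(P[...,1]+.37)<.05)
q=P[m].astype(np.float32); print("rim",len(q),cv2.minEnclosingCircle(q[:,:2]) if len(q)>5 else 0)
E
```

```text
t: 13.25
tool_pos: [0.4542, -0.2888, 0.3323]
tool_rot: [2.03, 2.396, 0.0]
contact_force: [0.2, -0.0, 1.4]
opening: 0.0448
grip_force: 0.0Traceback (most recent call last):
  File "<stdin>", line 8, in <module>
cv2.error: OpenCV(4.12.0) /io/opencv/modules/imgproc/src/convhull.cpp:143: error: (-215:Assertion failed) total >= 0 && (depth == CV_32F || depth == CV_32S) in function 'convexHull'
```

View pics/w5.png

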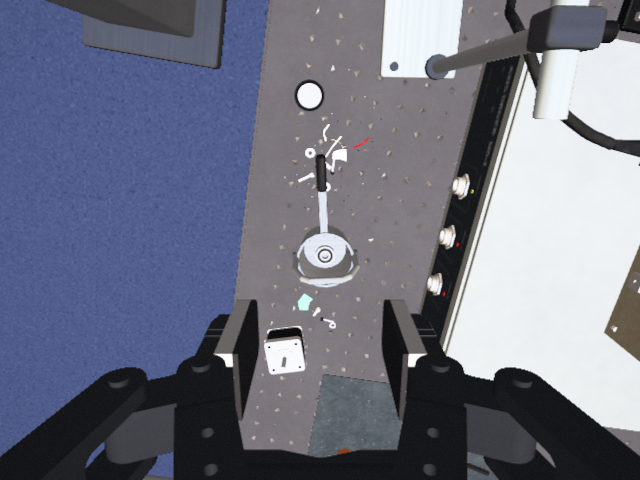

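The view shows the pail's black grip at (321,172), the handle running to the pail at (325,257), the bail's top bar at (328,281), and the bearing at (325,256). The lens ring at (309,95) is clear of the grip.

```bash
cat > pail.py <<'E'
from h import *
import sys
p=optics.camera_params("wrist"); f=np.load(sys.argv[1]+".npz"); im,d,X=f["im"],f["d"],f["X"]; u0,v0,u1,v1=map(int,sys.argv[2:6])
vv,uu=np.mgrid[:480,:640]; K=p["mtx"]
P=(np.stack([(uu-K[0,2])/K[0,0]*d,(vv-K[1,2])/K[1,1]*d,d,np.ones_like(d)],-1)@X.T)[...,:3]
box=(uu>u0)&(uu<u1)&(vv>v0)&(vv<v1)&(d>0)
g=box&(im.max(2)<75)&(P[...,2]>.015)
q=P[g]; print("grip",len(q),"z",np.percentile(q[:,2],[1,10,50,90,99]).round(4)); zt=np.percentile(q[:,2],90); t=q[q[:,2]>zt-.003].astype(np.float32); print("top rect",cv2.minAreaRect(t[:,:2]), "mean",t.mean(0))
a,b=[x for x in (np.argwhere(g)[:,::-1].min(0),np.argwhere(g)[:,::-1].max(0))]; print("px bbox",a,b)
m=(d>0)&(P[...,2]>.097)&(P[...,2]<.118)&(abs(P[...,0]-.475)<.07)&(abs(P[...,1]+.37)<.06)
q=P[m].astype(np.float32); print("bail",len(q)); 
if len(q)>10: print(cv2.minAreaRect(q[:,:2]),q.mean(0),np.percentile(q[:,2],[50,95]),"px",np.argwhere(m)[:,::-1].mean(0))
m=(d>0)&(P[...,2]>.040)&(P[...,2]<.05)&(im.max(2)>75)&(abs(P[...,0]-.475)<.05)&(abs(P[...,1]+.37)<.045)
q=P[m].astype(np.float32); print("rim",len(q),cv2.minEnclosingCircle(q[:,:2]) if len(q)>5 else 0)
E
python3 pail.py w5 308 145 336 200
python3 - <<'E'
from h import *
# height check by two views: bail-top bar centre & grip in wrist w5 and scene0/top0 not independent colour -> top rays
f=np.load("w5.npz"); p=optics.camera_params("wrist"); pt=optics.camera_params("top")
for z in(.047,.108): pass
for n,(u,v),z in(("grip",(321,172),.047),("bail",(328,281),.108)):
    P=onplane(p,u,v,z,f["X"]); print(n,P.round(4),"top px",proj(pt,P).round(1))
E
```

```text
grip 328 z [0.0353 0.0452 0.0466 0.0479 0.0487]
grip [ 0.4543 -0.2782  0.047 ] top px [402.6 310.3]
bail [ 0.4755 -0.3666  0.108 ] top px [442.7 295.9]Traceback (most recent call last):
  File "pail.py", line 8, in <module>
    q=P[g]; print("grip",len(q),"z",np.percentile(q[:,2],[1,10,50,90,99]).round(4)); zt=np.percentile(q[:,2],90); t=q[q[:,2]>zt-.003].astype(np.float32); print("top rect",cv2.minAreaRect(t[:,:2]), "mean",t.mean(0))
                                                                                                                                                                           ~~~~~~~~~~~~~~~^^^^^^^^^
cv2.error: OpenCV(4.12.0) /io/opencv/modules/imgproc/src/convhull.cpp:143: error: (-215:Assertion failed) total >= 0 && (depth == CV_32F || depth == CV_32S) in function 'convexHull'
```

Only a memory-layout error (the slice isn't contiguous).

```bash
sed -i 's/cv2.minAreaRect(t\[:,:2\])/cv2.minAreaRect(t[:,:2].copy())/; s/cv2.minAreaRect(q\[:,:2\])/cv2.minAreaRect(q[:,:2].copy())/; s/cv2.minEnclosingCircle(q\[:,:2\])/cv2.minEnclosingCircle(q[:,:2].copy())/' pail.py
python3 pail.py w5 308 145 336 200
```

```text
grip 328 z [0.0353 0.0452 0.0466 0.0479 0.0487]
top rect ((0.4543686509132385, -0.28024160861968994), (0.00927042681723833, 0.035114187747240067), 12.210960388183594) mean [ 0.45416632 -0.27988303  0.0467342 ]
px bbox [316 154] [326 191]
bail 339
((0.4733143448829651, -0.36679306626319885), (0.04988047853112221, 0.00631995452567935), 12.877678871154785) [ 0.47292712 -0.3662288   0.10560727] [0.10664627 0.10882135] px [325.32448378 279.20943953]
rim 546 ((0.4720822870731354, -0.362104207277298), 0.0387100875377655)
```

```bash
python3 - <<'E'
from h import *
go([.4543,-.2802,.022],.217)
E
```

```text
t 13.3 tcp [ 0.4542 -0.2887  0.3326] roll -0.052 shift mm [  8.8   1.5 310.6] toolz [ 0.002 -0.001 -1.   ] ytool [0.977 0.215 0.001] q6 -0.87
```

```bash
python3 -m handwheel '[{"tx":9,"ty":1,"tz":20,"roll":-0.052},{"tx":0,"ty":0,"tz":40,"roll":0},{"tx":0,"ty":0,"tz":40,"roll":0},{"tx":0,"ty":0,"tz":40,"roll":0},{"tx":0,"ty":0,"tz":40,"roll":0},{"tx":0,"ty":0,"tz":40,"roll":0},{"tx":0,"ty":0,"tz":30,"roll":0},{"tx":0,"ty":0,"tz":0,"roll":0},{"tx":0,"ty":0,"tz":0,"roll":0}]'
python3 - <<'E'
from h import *
go([.4543,-.2802,.022],.217)
E
```

```text
t: 14.05
tool_pos: [0.4527, -0.2792, 0.0808]
tool_rot: [-1.966, -2.447, -0.0]
contact_force: [0.3, 0.1, 0.4]
opening: 0.0451
grip_force: 0.0
t 14.05 tcp [ 0.4527 -0.2792  0.0808] roll -0.0 shift mm [-1.5  1.4 58.8] toolz [-0.002  0.002 -1.   ] ytool [ 0.977  0.215 -0.001] q6 -0.91
```

```bash
python3 -m handwheel '[{"tx":-1,"ty":1,"tz":25,"roll":0},{"tx":0,"ty":0,"tz":20,"roll":0},{"tx":0,"ty":0,"tz":13,"roll":0},{"tx":0,"ty":0,"tz":0,"roll":0},{"tx":0,"ty":0,"tz":0,"roll":0}]'
python3 -m handwheel '[{"tx":0,"ty":0,"tz":0,"roll":0},{"tx":0,"ty":0,"tz":0,"roll":0},{"tx":0,"ty":0,"tz":0,"roll":0},{"tx":0,"ty":0,"tz":0,"roll":0},{"tx":0,"ty":0,"tz":0,"roll":0},{"tx":0,"ty":0,"tz":0,"roll":0},{"tx":0,"ty":0,"tz":0,"roll":0},{"tx":0,"ty":0,"tz":0,"roll":0}]' 0 80
```

```text
t: 14.47
tool_pos: [0.4551, -0.2818, 0.0249]
tool_rot: [1.968, 2.446, -0.0]
contact_force: [0.2, 0.3, -0.5]
opening: 0.0448
grip_force: 0.0
t: 15.13
tool_pos: [0.4548, -0.2819, 0.0246]
tool_rot: [1.968, 2.446, -0.0]
contact_force: [-1.3, 1.7, 6.3]
opening: 0.0081
grip_force: 81.5
```

```bash
python3 -m handwheel '[{"tx":0,"ty":0,"tz":-4,"roll":0},{"tx":0,"ty":0,"tz":-8,"roll":0},{"tx":0,"ty":0,"tz":-12,"roll":0},{"tx":0,"ty":0,"tz":-16,"roll":0},{"tx":0,"ty":0,"tz":-20,"roll":0},{"tx":0,"ty":0,"tz":-20,"roll":0},{"tx":0,"ty":0,"tz":-15,"roll":0},{"tx":0,"ty":0,"tz":-5,"roll":0},{"tx":0,"ty":0,"tz":0,"roll":0},{"tx":0,"ty":0,"tz":0,"roll":0}]'
cat > bail.py <<'E'
from h import *
import sys
p=optics.camera_params("wrist"); o=ctrl.get_obs(); X=wristX(o); im,d=optics.get_image("wrist"); cv2.imwrite(f"pics/{sys.argv[1]}.png",im[...,::-1]); np.savez(sys.argv[1]+".npz",im=im,d=d,X=X)
vv,uu=np.mgrid[:480,:640]; K=p["mtx"]
C=np.stack([(uu-K[0,2])/K[0,0]*d,(vv-K[1,2])/K[1,1]*d,d,np.ones_like(d)],-1); T=(C@p["tool_from_camera"].T)[...,:3].astype(np.float32)
ok=d>0
b=ok&(abs(T[...,0]+.089)<.03)&(abs(T[...,1])<.02)&(T[...,2]<-.066)&(T[...,2]>-.1)
if b.sum(): q=T[b]; q=q[q[:,2]<np.percentile(q[:,2],10)+.004]; print("bail tool xyz n",len(q),np.percentile(q,[2,50,98],axis=0).round(4).tolist())
r=ok&(abs(T[...,0]+.092)<.045)&(abs(T[...,1])<.04)&(T[...,2]>-.035)&(T[...,2]<-.005)
if r.sum()>30:
    q=T[r]; hi=q[q[:,2]<np.percentile(q[:,2],30)]
    c=np.linalg.lstsq(np.c_[hi[:,:2],np.ones(len(hi))],hi[:,2],rcond=None)[0]; print("rim n",len(hi),"slopes x,y",c[:2].round(3),"z",hi[:,2].mean().round(4))
print("tcp",o["tool_pos"].round(4),"F",o["contact_force"].round(1))
E
python3 bail.py w6
python3 - <<'E'
from h import *
go([.40,-.28,.26],.217)
E
```

```text
t: 15.97
tool_pos: [0.4538, -0.2809, 0.1229]
tool_rot: [-1.969, -2.447, -0.0]
contact_force: [0.3, -0.2, -2.9]
opening: 0.0083
grip_force: 80.5
tcp [ 0.4538 -0.2809  0.1229] F [ 0.3 -0.2 -2.9]
t 16.02 tcp [ 0.4534 -0.2806  0.122 ] roll -0.002 shift mm [  12.3  -52.1 -137.9] toolz [-0.002  0.001 -1.   ] ytool [ 0.977  0.215 -0.001] q6 -0.91
```

View pics/w6.png

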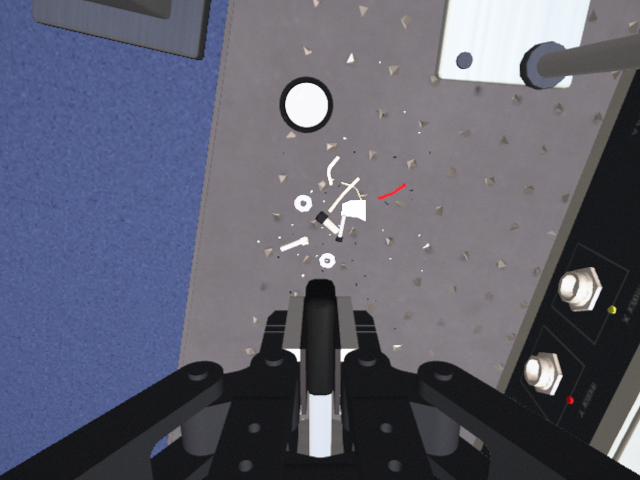

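The view shows the grip pinched at (320,335). The pail itself is hidden behind the hand, so the fixed cameras will judge the bail. Lifting, pulling back, then turning.

```bash
python3 -m handwheel '[{"tx":0,"ty":-5,"tz":-10,"roll":0},{"tx":3,"ty":-10,"tz":-22,"roll":0},{"tx":3,"ty":-10,"tz":-26,"roll":0},{"tx":3,"ty":-10,"tz":-26,"roll":0},{"tx":3,"ty":-10,"tz":-26,"roll":0},{"tx":0,"ty":-7,"tz":-18,"roll":-0.04},{"tx":0,"ty":0,"tz":-10,"roll":-0.08},{"tx":0,"ty":0,"tz":0,"roll":-0.12},{"tx":0,"ty":0,"tz":0,"roll":-0.12},{"tx":0,"ty":0,"tz":0,"roll":-0.12},{"tx":0,"ty":0,"tz":0,"roll":-0.12},{"tx":0,"ty":0,"tz":0,"roll":-0.12}]'
python3 -m handwheel '[{"tx":0,"ty":0,"tz":0,"roll":-0.12},{"tx":0,"ty":0,"tz":0,"roll":-0.12},{"tx":0,"ty":0,"tz":0,"roll":-0.12},{"tx":0,"ty":0,"tz":0,"roll":-0.12},{"tx":0,"ty":0,"tz":0,"roll":-0.12},{"tx":0,"ty":0,"tz":0,"roll":-0.12},{"tx":0,"ty":0,"tz":0,"roll":-0.06},{"tx":0,"ty":0,"tz":0,"roll":0},{"tx":0,"ty":0,"tz":0,"roll":0},{"tx":0,"ty":0,"tz":0,"roll":0}]'
python3 - <<'E'
from h import *
o=ctrl.get_obs(); M=R.from_rotvec(o["tool_rot"]).as_matrix(); t=o["tool_pos"]
print("toolx yaw",np.arctan2(M[1,0],M[0,0]))
for n in("scene","top"):
    im,d=optics.get_image(n); cv2.imwrite(f"pics/{n}7.png",im[...,::-1]); p=optics.camera_params(n); K=p["mtx"]
    vv,uu=np.mgrid[:480,:640]
    P=(np.stack([(uu-K[0,2])/K[0,0]*d,(vv-K[1,2])/K[1,1]*d,d,np.ones_like(d)],-1)@p["extrinsics"].T)[...,:3]; T=((P-t)@M).astype(np.float32)
    b=(d>0)&(abs(T[...,0]+.085)<.03)&(abs(T[...,1])<.045)&(T[...,2]<-.065)&(T[...,2]>-.11)
    if b.sum()>5:
        q=T[b]; z=np.percentile(q[:,2],5); k=q[q[:,2]<z+.007]; print(n,b.sum(),"bail tool",np.percentile(k,[2,50,98],axis=0).round(4).tolist(),"px",np.argwhere(b)[:,::-1].mean(0))
    else: print(n,"expect px",proj(p,t+M@[-.089,0,-.08]))
E
```

```text
t: 17.02
tool_pos: [0.3999, -0.2804, 0.2605]
tool_rot: [-0.972, -2.985, -0.001]
contact_force: [-0.3, 0.4, -2.6]
opening: 0.0082
grip_force: 80.4
t: 17.85
tool_pos: [0.4003, -0.2806, 0.2609]
tool_rot: [0.225, -3.133, -0.001]
contact_force: [-0.0, 0.7, -1.9]
opening: 0.0082
grip_force: 80.4
toolx yaw -2.9984012276723524
scene expect px [392.04989278 184.12833011]
top 88 bail tool [[-0.091, -0.0175, -0.0848], [-0.0882, 0.0023, -0.0813], [-0.0853, 0.0214, -0.078]] px [415.38636364 281.68181818]
```

```bash
python3 - <<'E'
from h import *
p=optics.camera_params("wrist"); f=np.load("w4.npz"); im,d,X=f["im"],f["d"],f["X"]
vv,uu=np.mgrid[:480,:640]; K=p["mtx"]
P=(np.stack([(uu-K[0,2])/K[0,0]*d,(vv-K[1,2])/K[1,1]*d,d,np.ones_like(d)],-1)@X.T)[...,:3]
r=np.array([np.cos(.1445),np.sin(.1445)]); s=np.array([-r[1],r[0]])
for n,lo,hi in(("lower tip",.12,.165),("upper bend far",.225,.2535)):
    m=(d>0)&(abs(uu-320)<9)&(P[...,2]>lo)&(P[...,2]<hi)&(vv>50)&(vv<140); m&=abs(P[...,:2]@s+.17)<.008
    q=P[m]; print(n,len(q),"r",np.percentile(q[:,:2]@r,[1,50,99]).round(4),"s",np.percentile(q[:,:2]@s,[1,50,99]).round(4),"z",np.percentile(q[:,2],[1,50,99]).round(4))
rel=P[...,:2]@r
for v in range(60,140,4): print(v,rel[v,320].round(4),P[v,320,2].round(4),end=' | ')
# target: bail offset in tool
o=ctrl.get_obs(); M=R.from_rotvec(o["tool_rot"]).as_matrix(); off=M@[-.0875,.0008,-.0805]
B=o["tool_pos"]+off; print("\nbail now r,s,z",B[:2]@r,B[:2]@s,B[2])
E
```

```text
Traceback (most recent call last):
IndexError: index -1 is out of bounds for axis 0 with size 0
```

```bash
python3 - <<'E'
from h import *
p=optics.camera_params("wrist"); f=np.load("w4.npz"); im,d,X=f["im"],f["d"],f["X"]
vv,uu=np.mgrid[:480,:640]; K=p["mtx"]
P=(np.stack([(uu-K[0,2])/K[0,0]*d,(vv-K[1,2])/K[1,1]*d,d,np.ones_like(d)],-1)@X.T)[...,:3]
r=np.array([np.cos(.1445),np.sin(.1445)]); s=np.array([-r[1],r[0]])
rel=P[...,:2]@r
for v in range(56,140,3): print(v,rel[v,320].round(4),(P[v,320,:2]@s).round(4),P[v,320,2].round(4),im[v,320].tolist(),end=' | ')
o=ctrl.get_obs(); M=R.from_rotvec(o["tool_rot"]).as_matrix(); off=M@[-.0875,.0008,-.0805]
B=o["tool_pos"]+off; print("\nbail now r,s,z",B[:2]@r,B[:2]@s,B[2])
E
```

```text
56 0.5719 -0.1698 -0.0012 [121, 115, 121] | 59 0.5683 -0.1698 0.001 [123, 117, 124] | 62 0.565 -0.1698 0.0 [120, 114, 119] | 65 0.5433 -0.1698 0.2486 [197, 196, 193] | 68 0.5412 -0.1698 0.2499 [215, 215, 212] | 71 0.5391 -0.1698 0.2537 [215, 215, 212] | 74 0.537 -0.1698 0.2562 [216, 225, 236] | 77 0.5351 -0.1698 0.2568 [214, 223, 236] | 80 0.5313 -0.1699 0.299 [57, 58, 65] | 83 0.5296 -0.1699 0.3 [64, 61, 62] | 86 0.528 -0.1699 0.2999 [63, 61, 62] | 89 0.5263 -0.1699 0.3009 [64, 62, 62] | 92 0.5246 -0.1699 0.3006 [64, 62, 63] | 95 0.5229 -0.1699 0.2997 [66, 62, 63] | 98 0.5213 -0.1699 0.2997 [65, 62, 64] | 101 0.5196 -0.1699 0.2994 [63, 61, 64] | 104 0.5179 -0.1699 0.3 [62, 59, 61] | 107 0.5162 -0.1698 0.3008 [58, 56, 59] | 110 0.5144 -0.1698 0.2992 [55, 53, 54] | 113 0.5127 -0.1698 0.2991 [54, 53, 53] | 116 0.511 -0.1698 0.3004 [53, 50, 51] | 119 0.5092 -0.1698 0.2978 [37, 35, 36] | 122 0.5055 -0.1698 0.256 [199, 204, 201] | 125 0.5033 -0.1698 0.2528 [168, 161, 159] | 128 0.501 -0.1698 0.2489 [163, 157, 155] | 131 0.4985 -0.1698 0.2416 [105, 103, 100] | 134 0.4799 -0.1697 0.0112 [243, 249, 252] | 137 0.4763 -0.1697 0.0119 [240, 246, 251] | 
bail now r,s,z 0.4434462124636497 -0.33462377798205767 0.34148071415306114
```

```bash
python3 -m handwheel '[{"tx":4,"ty":8,"tz":5,"roll":0},{"tx":4,"ty":18,"tz":15,"roll":0},{"tx":0,"ty":22,"tz":20,"roll":0},{"tx":0,"ty":22,"tz":22,"roll":0},{"tx":0,"ty":22,"tz":22,"roll":0},{"tx":0,"ty":22,"tz":22,"roll":0},{"tx":0,"ty":22,"tz":22,"roll":0},{"tx":0,"ty":18,"tz":20,"roll":0},{"tx":0,"ty":8,"tz":14,"roll":0},{"tx":0,"ty":3,"tz":10,"roll":0},{"tx":0,"ty":0,"tz":0,"roll":0},{"tx":0,"ty":0,"tz":0,"roll":0}]'
cat > st.py <<'E'
from h import *
import sys
r=np.array([np.cos(.1445),np.sin(.1445)]); s=np.array([-r[1],r[0]])
o=ctrl.get_obs(); M=R.from_rotvec(o["tool_rot"]).as_matrix(); t=o["tool_pos"]
B=t+M@[-.0875,.0008,-.0805]; print("toolx yaw",np.arctan2(M[1,0],M[0,0]).round(4),"toolz",M[:,2].round(3),"bail rel hook x,y,z mm",((B[:2]@r-.5212)*1e3).round(1),((B[:2]@s+.1698)*1e3).round(1),((B[2]-.2535)*1e3).round(1),"F",o["contact_force"].round(1))
im,d=optics.get_image("wrist"); cv2.imwrite(f"pics/{sys.argv[1]}.png",im[...,::-1])
im,d=optics.get_image("top"); cv2.imwrite(f"pics/{sys.argv[1]}t.png",im[...,::-1]); p=optics.camera_params("top"); K=p["mtx"]; vv,uu=np.mgrid[:480,:640]
P=(np.stack([(uu-K[0,2])/K[0,0]*d,(vv-K[1,2])/K[1,1]*d,d,np.ones_like(d)],-1)@p["extrinsics"].T)[...,:3]; T=((P-t)@M)
b=(d>0)&(abs(T[...,0]+.085)<.03)&(abs(T[...,1])<.03)&(T[...,2]<-.072)&(T[...,2]>-.095)
if b.sum()>5: print("top: bail tool",np.percentile(T[b],[2,50,98],axis=0).round(4).tolist(),b.sum())
im,d=optics.get_image("scene"); cv2.imwrite(f"pics/{sys.argv[1]}s.png",im[...,::-1]); print("hook px scene",proj(optics.camera_params("scene"),[*( .5212*r-.1698*s),.20]).round(0))
E
python3 st.py w8
```

```text
t: 18.95
tool_pos: [0.3688, -0.1186, 0.0891]
tool_rot: [0.227, -3.133, 0.0]
contact_force: [-0.1, -0.3, -1.2]
opening: 0.0082
grip_force: 80.3
toolx yaw -2.9969 toolz [-0. -0. -1.] bail rel hook x,y,z mm -85.8 0.2 -83.9 F [-0.1 -0.3 -1.2]
top: bail tool [[-0.0913, -0.0218, -0.0874], [-0.0881, 0.0032, -0.0817], [-0.0856, 0.0271, -0.0729]] 65
hook px scene [317. 244.]
```

```bash
python3 -m handwheel '[{"tx":-5,"ty":0,"tz":0,"roll":0},{"tx":-10,"ty":0,"tz":0,"roll":0},{"tx":-12,"ty":0,"tz":0,"roll":0},{"tx":-12,"ty":0,"tz":0,"roll":0},{"tx":-11,"ty":0,"tz":0,"roll":0},{"tx":-8,"ty":0,"tz":0,"roll":0},{"tx":-8,"ty":0,"tz":0,"roll":0},{"tx":-8,"ty":0,"tz":0,"roll":0},{"tx":-6,"ty":0,"tz":0,"roll":0},{"tx":-4,"ty":0,"tz":0,"roll":0},{"tx":0,"ty":0,"tz":0,"roll":0},{"tx":0,"ty":0,"tz":0,"roll":0}]'
python3 st.py w9; python3 - <<'E'
import cv2,numpy as np
w=cv2.imread("pics/w9.png");s=cv2.imread("pics/w9s.png");t=cv2.imread("pics/w9t.png")
Z=lambda a:cv2.resize(a,(390,300),interpolation=cv2.INTER_CUBIC)
cv2.imwrite("pics/c9.png",np.vstack([np.hstack([Z(w),Z(s[190:310,240:396])]),np.hstack([Z(t[240:330,265:382]),Z(w[0:240,164:476])])]))
E
```

```text
t: 20.1
tool_pos: [0.452, -0.1063, 0.0891]
tool_rot: [0.227, -3.133, -0.0]
contact_force: [-1.1, 0.7, -2.4]
opening: 0.0087
grip_force: 80.4
toolx yaw -2.9967 toolz [-0.001  0.    -1.   ] bail rel hook x,y,z mm -1.7 0.3 -84.0 F [-1.1  0.7 -2.4]
top: bail tool [[-0.1074, -0.023, -0.0846], [-0.0874, -0.0088, -0.081], [-0.085, 0.0144, -0.0731]] 33
hook px scene [317. 244.]
```

View pics/c9.png

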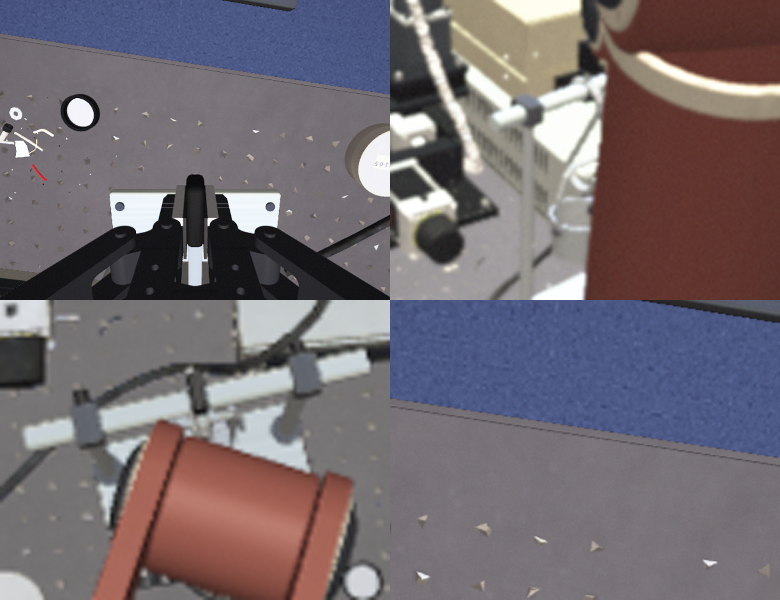

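The arm hides most of it, but the top crop shows the hook's tab still upright at (197,390) on the rail, and the scene crop shows the bail passing under the rail at (570,185). No contact force, so I'll lower it.

```bash
python3 -m handwheel '[{"tx":-1,"ty":0,"tz":3,"roll":0},{"tx":0,"ty":0,"tz":4,"roll":0},{"tx":0,"ty":0,"tz":4,"roll":0},{"tx":0,"ty":0,"tz":4,"roll":0},{"tx":0,"ty":0,"tz":3,"roll":0},{"tx":0,"ty":0,"tz":2,"roll":0},{"tx":0,"ty":0,"tz":0,"roll":0},{"tx":0,"ty":0,"tz":0,"roll":0},{"tx":0,"ty":0,"tz":0,"roll":0}]'
python3 -m handwheel '[{"tx":0,"ty":0,"tz":1,"roll":0},{"tx":0,"ty":0,"tz":1,"roll":0},{"tx":0,"ty":0,"tz":1,"roll":0},{"tx":0,"ty":0,"tz":0,"roll":0},{"tx":0,"ty":0,"tz":0,"roll":0},{"tx":0,"ty":0,"tz":0,"roll":0}]'
```

```text
t: 21.0
tool_pos: [0.4532, -0.1063, 0.0693]
tool_rot: [-0.227, 3.133, -0.0]
contact_force: [0.5, -0.1, -1.4]
opening: 0.0082
grip_force: 80.4
t: 21.5
tool_pos: [0.4531, -0.1062, 0.0662]
tool_rot: [-0.227, 3.133, 0.0]
contact_force: [0.2, 0.7, -1.8]
opening: 0.0083
grip_force: 80.4
```

```bash
for i in 1; do :; done; python3 -m handwheel '[{"tx":0,"ty":0,"tz":1,"roll":0},{"tx":0,"ty":0,"tz":0.8,"roll":0},{"tx":0,"ty":0,"tz":0,"roll":0},{"tx":0,"ty":0,"tz":0,"roll":0},{"tx":0,"ty":0,"tz":0,"roll":0}]'
python3 -m handwheel '[{"tx":0,"ty":0,"tz":0.7,"roll":0},{"tx":0,"ty":0,"tz":0,"roll":0},{"tx":0,"ty":0,"tz":0,"roll":0},{"tx":0,"ty":0,"tz":0,"roll":0}]'
python3 -m handwheel '[{"tx":0,"ty":0,"tz":0.7,"roll":0},{"tx":0,"ty":0,"tz":0,"roll":0},{"tx":0,"ty":0,"tz":0,"roll":0},{"tx":0,"ty":0,"tz":0,"roll":0}]'
```

```text
t: 21.92
tool_pos: [0.4534, -0.1064, 0.0647]
tool_rot: [-0.227, 3.133, -0.001]
contact_force: [1.2, 0.0, -0.3]
opening: 0.0087
grip_force: 80.7
t: 22.25
tool_pos: [0.4535, -0.1064, 0.0641]
tool_rot: [-0.227, 3.132, -0.001]
contact_force: [-0.1, -0.9, 3.0]
opening: 0.008
grip_force: 81.0
t: 22.58
tool_pos: [0.4536, -0.1064, 0.0635]
tool_rot: [-0.227, 3.132, -0.001]
contact_force: [0.1, 0.2, 4.9]
opening: 0.0084
grip_force: 81.3
```

Contact is at the expected seat height. I'll ease back to about the pail's own weight, then release.

```bash
python3 -m handwheel '[{"tx":0,"ty":0,"tz":-0.8,"roll":0},{"tx":0,"ty":0,"tz":0,"roll":0},{"tx":0,"ty":0,"tz":0,"roll":0},{"tx":0,"ty":0,"tz":0,"roll":0}]' - 30
python3 -m handwheel '[{"tx":0,"ty":0,"tz":0,"roll":0},{"tx":0,"ty":0,"tz":0,"roll":0},{"tx":0,"ty":0,"tz":0,"roll":0},{"tx":0,"ty":0,"tz":0,"roll":0},{"tx":0,"ty":0,"tz":0,"roll":0},{"tx":0,"ty":0,"tz":0,"roll":0},{"tx":0,"ty":0,"tz":0,"roll":0},{"tx":0,"ty":0,"tz":0,"roll":0}]' 40
```

```text
t: 22.92
tool_pos: [0.4531, -0.1062, 0.0638]
tool_rot: [-0.227, 3.133, 0.0]
contact_force: [-0.3, -0.8, 2.4]
opening: 0.0082
grip_force: 81.2
t: 23.58
tool_pos: [0.453, -0.1062, 0.0637]
tool_rot: [0.227, -3.133, -0.0]
contact_force: [0.4, -0.1, -0.7]
opening: 0.0401
grip_force: 0.0
```

```bash
python3 -m handwheel '[{"tx":0,"ty":0,"tz":-8,"roll":0},{"tx":0,"ty":0,"tz":-15,"roll":0},{"tx":0,"ty":0,"tz":-20,"roll":0},{"tx":0,"ty":0,"tz":-30,"roll":0},{"tx":10,"ty":0,"tz":-35,"roll":0},{"tx":15,"ty":0,"tz":-35,"roll":0},{"tx":15,"ty":0,"tz":-35,"roll":0},{"tx":15,"ty":-20,"tz":-35,"roll":0},{"tx":0,"ty":-35,"tz":-20,"roll":0},{"tx":0,"ty":-35,"tz":0,"roll":0},{"tx":0,"ty":-35,"tz":0,"roll":0},{"tx":0,"ty":-35,"tz":0,"roll":0}]'
python3 -m handwheel '[{"tx":0,"ty":-35,"tz":0,"roll":0},{"tx":0,"ty":-35,"tz":0,"roll":0},{"tx":0,"ty":-35,"tz":0,"roll":0},{"tx":0,"ty":-35,"tz":0,"roll":0},{"tx":0,"ty":0,"tz":0,"roll":0},{"tx":0,"ty":0,"tz":0,"roll":0},{"tx":0,"ty":0,"tz":0,"roll":0},{"tx":0,"ty":0,"tz":0,"roll":0},{"tx":0,"ty":0,"tz":0,"roll":0},{"tx":0,"ty":0,"tz":0,"roll":0}]'
python3 - <<'E'
from h import *
r=np.array([np.cos(.1445),np.sin(.1445)]); s=np.array([-r[1],r[0]])
for n in("top","scene","top"):
    im,d=optics.get_image(n); cv2.imwrite(f"pics/end_{n}.png",im[...,::-1]); p=optics.camera_params(n); K=p["mtx"]; vv,uu=np.mgrid[:480,:640]
    P=(np.stack([(uu-K[0,2])/K[0,0]*d,(vv-K[1,2])/K[1,1]*d,d,np.ones_like(d)],-1)@p["extrinsics"].T)[...,:3]
    Q=np.stack([(P[...,:2]@r-.5212),(P[...,:2]@s+.1698),P[...,2]],-1); ok=(d>0)
    def S(name,m): 
        q=Q[ok&m]; print(n,name,len(q), np.percentile(q,[3,50,97],axis=0).round(4).tolist() if len(q)>3 else "")
    dark=im.max(2)<80
    S("tab",dark&(abs(Q[...,0])<.03)&(abs(Q[...,1])<.02)&(Q[...,2]>.27)&(Q[...,2]<.31))
    S("grip",dark&(abs(Q[...,0]+.09)<.03)&(abs(Q[...,1])<.03)&(Q[...,2]>.04)&(Q[...,2]<.12))
    S("rim",~dark&(abs(Q[...,0])<.045)&(abs(Q[...,1])<.045)&(Q[...,2]>.075)&(Q[...,2]<.095))
    S("bail",~dark&(abs(Q[...,0])<.03)&(abs(Q[...,1])<.032)&(Q[...,2]>.125)&(Q[...,2]<.16))
E
```

```text
t: 24.58
tool_pos: [0.4222, -0.2736, 0.2975]
tool_rot: [-0.227, 3.131, -0.003]
contact_force: [1.1, 0.2, 0.7]
opening: 0.0399
grip_force: 0.0
t: 25.42
tool_pos: [0.4425, -0.4093, 0.2964]
tool_rot: [-0.229, 3.133, -0.001]
contact_force: [0.1, -0.8, 0.5]
opening: 0.04
grip_force: 0.0
top tab 41 [[-0.0145, -0.0017, 0.2869], [-0.0042, 0.0031, 0.2995], [0.0072, 0.0061, 0.3036]]
top grip 57 [[-0.1069, -0.0012, 0.0803], [-0.0914, 0.0028, 0.0875], [-0.0756, 0.0073, 0.0912]]
top rim 93 [[-0.0418, -0.032, 0.0767], [-0.0197, 0.0011, 0.0829], [0.0155, 0.0344, 0.0894]]
top bail 69 [[-0.0203, -0.0248, 0.1265], [-0.0017, 0.0043, 0.1446], [0.0057, 0.0282, 0.1585]]
scene tab 0 
scene grip 0 
scene rim 62 [[-0.0141, -0.012, 0.0756], [-0.0003, 0.0262, 0.0818], [0.0303, 0.0329, 0.0905]]
scene bail 43 [[-0.0049, -0.0017, 0.1259], [-0.0004, 0.0169, 0.1425], [0.0216, 0.0276, 0.1582]]
top tab 41 [[-0.0143, -0.0017, 0.2889], [-0.0045, 0.003, 0.2984], [0.0064, 0.0061, 0.3021]]
top grip 59 [[-0.1068, -0.0013, 0.0828], [-0.091, 0.0028, 0.0869], [-0.0742, 0.0072, 0.0916]]
top rim 93 [[-0.042, -0.033, 0.0775], [-0.0191, 0.001, 0.0833], [0.0206, 0.033, 0.0894]]
top bail 65 [[-0.0173, -0.0226, 0.128], [-0.0017, 0.0048, 0.1445], [0.0062, 0.03, 0.1569]]
```

Everything reads as expected and is still between frames: tab top at 0.299, pail grip top at 0.087 (level pail gives 0.0865), bail at the seat. Handing in.

```bash
python3 -c "
from station import ctrl
print(ctrl.finish_job())"
```

```text
the job is handed in; nothing more can be done
None
```

I handed the job in at about 25 s: the S-hook hangs in the rail's notch, tip on the far side, with the pail hanging level by its bail in the lower bend and everything released. My last camera measurements agree with this, but the hand-in returned no verdict.

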